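# Isolate the air, stow the clamping heads, set the purge

## Task

Clear up after the burst tests: first shut the air valve completely, then, with the air still off, hang every clamping head that stands on the bench by its bail on a peg of the rack, one head to a peg (any peg). When all hang there at rest, open the valve again for the purge, just so far that its lever lies straight above the brass set mark. Leave nothing swinging, and the bottle, beaker and jar undisturbed.

Things in the scene. Friction and masses are not known exactly. Their poses are not given: they have to be found in the camera images.
- rack: fixed low aluminium rail on two posts; origin on the bench under the middle of the rail. The rail runs along the rack's y: 500 mm long, 20 mm deep, top 125 mm above the bench. Five level pegs stick out along the rack's -x, towards the robot, at y = -180, -90, 0, 90, 180 mm. The posts stand at y = +-240 mm on feet 150 mm long (x), 32 mm wide, 12 mm high
- peg0 (a point): point on top of peg 0, 45 mm out from the rail's centre line, half way along the peg, 118 mm above the bench; axes of the rack. The peg is a 12 mm square bar, axis 112 mm above the bench, and ends in a 20 mm ball whose centre is 85 mm out from the rail's centre line
- peg1 (a point): point on top of peg 1, 45 mm out from the rail's centre line, half way along the peg, 118 mm above the bench; axes of the rack. The peg is a 12 mm square bar, axis 112 mm above the bench, and ends in a 20 mm ball whose centre is 85 mm out from the rail's centre line
- peg2 (a point): point on top of peg 2, 45 mm out from the rail's centre line, half way along the peg, 118 mm above the bench; axes of the rack. The peg is a 12 mm square bar, axis 112 mm above the bench, and ends in a 20 mm ball whose centre is 85 mm out from the rail's centre line
- peg3 (a point): point on top of peg 3, 45 mm out from the rail's centre line, half way along the peg, 118 mm above the bench; axes of the rack. The peg is a 12 mm square bar, axis 112 mm above the bench, and ends in a 20 mm ball whose centre is 85 mm out from the rail's centre line
- peg4 (a point): point on top of peg 4, 45 mm out from the rail's centre line, half way along the peg, 118 mm above the bench; axes of the rack. The peg is a 12 mm square bar, axis 112 mm above the bench, and ends in a 20 mm ball whose centre is 85 mm out from the rail's centre line
- head0: loose clamping head, one of 3 to 5 (any may be absent): a steel bell 68 mm across at the foot, 40 mm high, 0.45 kg, with an upright flat steel bail on top, 110 mm tall over all. Origin at the centre of its underside, z up its axis. The bail is 10 mm thick (along the head's x) and 50 mm wide (along its y): two 7 mm uprights under a top bar. Grip the bar across its 10 mm thickness
- head1: loose clamping head, one of 3 to 5 (any may be absent): a steel bell 68 mm across at the foot, 40 mm high, 0.45 kg, with an upright flat steel bail on top, 110 mm tall over all. Origin at the centre of its underside, z up its axis. The bail is 10 mm thick (along the head's x) and 50 mm wide (along its y): two 7 mm uprights under a top bar. Grip the bar across its 10 mm thickness
- head2: loose clamping head, one of 3 to 5 (any may be absent): a plain pale cylinder 58 mm across, 40 mm high, 0.38 kg, with an upright flat steel bail on top, 110 mm tall over all. Origin at the centre of its underside, z up its axis. The bail is 10 mm thick (along the head's x) and 50 mm wide (along its y): two 7 mm uprights under a top bar. Grip the bar across its 10 mm thickness
- head3: loose clamping head, one of 3 to 5 (any may be absent): a plain pale cylinder 58 mm across, 40 mm high, 0.38 kg, with an upright flat steel bail on top, 110 mm tall over all. Origin at the centre of its underside, z up its axis. The bail is 10 mm thick (along the head's x) and 50 mm wide (along its y): two 7 mm uprights under a top bar. Grip the bar across its 10 mm thickness
- head4: loose clamping head, one of 3 to 5 (any may be absent): a plain pale cylinder 58 mm across, 40 mm high, 0.38 kg, with an upright flat steel bail on top, 110 mm tall over all. Origin at the centre of its underside, z up its axis. The bail is 10 mm thick (along the head's x) and 50 mm wide (along its y): two 7 mm uprights under a top bar. Grip the bar across its 10 mm thickness
- eye0 (a point): middle of the upper edge of the window in head0's bail, 80 mm above its underside. The window is 36 mm wide and 40 mm tall (40 to 80 mm above the underside), the bar above it 30 mm tall (80 to 110 mm). Hung, the peg passes through the window, this point rests on the peg and the head's underside is 38 mm above the bench
- eye1 (a point): middle of the upper edge of the window in head1's bail, 80 mm above its underside. The window is 36 mm wide and 40 mm tall (40 to 80 mm above the underside), the bar above it 30 mm tall (80 to 110 mm). Hung, the peg passes through the window, this point rests on the peg and the head's underside is 38 mm above the bench
- eye2 (a point): middle of the upper edge of the window in head2's bail, 80 mm above its underside. The window is 36 mm wide and 40 mm tall (40 to 80 mm above the underside), the bar above it 30 mm tall (80 to 110 mm). Hung, the peg passes through the window, this point rests on the peg and the head's underside is 38 mm above the bench
- eye3 (a point): middle of the upper edge of the window in head3's bail, 80 mm above its underside. The window is 36 mm wide and 40 mm tall (40 to 80 mm above the underside), the bar above it 30 mm tall (80 to 110 mm). Hung, the peg passes through the window, this point rests on the peg and the head's underside is 38 mm above the bench
- eye4 (a point): middle of the upper edge of the window in head4's bail, 80 mm above its underside. The window is 36 mm wide and 40 mm tall (40 to 80 mm above the underside), the bar above it 30 mm tall (80 to 110 mm). Hung, the peg passes through the window, this point rests on the peg and the head's underside is 38 mm above the bench
- valve: fixed brass air ball valve on a dark foot 100 x 120 mm; origin on the bench below the lever's pivot. Its pipe runs along the valve's y, from -120 to +95 mm, 22 mm thick (blue fittings 34 mm), pipe axis 50 mm above the bench
- lever (a joint): angle of the valve's black lever, rad: 0 = closed, against its stop, lever straight across the pipe (it points along the valve's -x); grows counter-clockwise seen from above to 1.571 = fully open, along the pipe (the valve's -y). It stays where it is left; turning takes about 0.25 N m
- lever_grip (a point): point on top of the black lever, 85 mm from the vertical pivot axis, 116 mm above the bench. The lever is a bar 105 mm long from the pivot, 16 mm wide, 22 mm tall (94 to 116 mm above the bench), nothing but the set mark under it; its x axis points from the lever's end to the pivot
- set_mark: fixed flat brass pointer under the lever that shows the wanted opening: it reaches from the pivot out to 100 mm, 8 mm wide, top 83 mm above the bench. Origin on the bench on the pivot axis; it points along its own -x, so the lever is set when the lever lies straight above the pointer (wanted lever angle = the mark's yaw minus the valve's yaw, 0.55 to 1.05 rad)
- brown_bottle: bystander: brown glass bottle, 80 mm across, 190 mm tall, origin under its centre
- beaker: bystander: empty glass beaker, 76 mm across, 100 mm tall, origin under its centre
- jar: bystander: glass jar with a blue lid, 64 mm across, 90 mm tall, origin under its centre
There are look-alikes about, which are no part of the job. What is meant by the valve is not purple, and is the larger of those in its own colour.

How it is judged:
By the outcome, as a careful person would: the job done as asked, in the order asked, and still so for the second after the job is handed in, with the robot touching nothing.
Of head0, head1, head2, head3, head4 only 3 to 5 are there at a start; the rules pass over those that are not, and their reading is None.
At some moment in a run one of head0, head1, head2, head3, head4 may be knocked a few centimetres aside while the robot is not near it.
Once in a run the grip may slacken for a moment while it holds something.
It also fails if it takes over 210 s, if anything falls off the work surface, if the arm or the gripper's body presses on something with over 40 N, if the wrist force passes 120 N, or if a joint passes its speed limit or range.

## Robot

A 6-joint arm with a two-finger parallel gripper is mounted at the origin on the work surface. World frame = base frame: x ahead of the robot, y to its left, z up, the work surface at z = 0. Lengths are in m, angles in rad, forces in N, time in s.
With the tool pointing down it reaches from about 0.3 to 0.95 m from the base axis. Payload 3.1 kg.
Tool frame: the origin (TCP) lies at the very end of the fingers, on their centre line; the grasp point (between the pads) lies 19 mm behind it (arm.grip_point_offset is the distance from the TCP to the grasp point, in m); z points along the fingers, y is the line along which they close (so a half turn about z gives the same grasp; the last joint's range is limited). The gripper opens to 85 mm and grips with 20 to 120 N. Pads are 22 mm wide; open, the fingers measure 114 mm over their backs; the gripper's body (76 mm by 85 mm) begins 54 mm behind the grasp point. The pads swing forward as they close: fully open they stand 13 mm farther back than shut.
Start: joints at [-1.351, 0.308, 1.634, -0, 1.2, -0.07], TCP at [0.179, -0.599, 0.231] pointing down, gripper open.
Joint ranges: [-3.06, 3.06], [-0.79, 1.96], [0.05, 2.63], [-1.19, 4.34], [0.05, 2.64], [-2.94, 2.94]. Speed limits (rad/s): [2.79, 2.79, 3.14, 3.14, 3.14, 3.14].

## Interface

Orientations are given as a unit quaternion [x, y, z, w].
In Python, from rig import status, cams, order, arm gives the robot as it stands. The module is installed in compiled form; this text tells all that it offers.
- The arm moves only by the tool drive_tool, never from a script. Its argument "steps" is a list of rows, each a list of 7 numbers: the shift along the tool's x, y, z in m, then the turn, a rotation vector about the tool's x, y, z in rad, then the closure in counts, from 0 (fully open) to 255 (shut). In form: [[tx, ty, tz, ax, ay, az, fingers], ...]. A call has 1 to 12 rows; each row is the pose to reach, as a shift and turn from the pose commanded when the call began, along the tool's axes at that moment; what a row does not reach only later rows make up. A row lasts 1/12 s, in which the tool goes at most 41.7 mm and 7.16 degrees, less where a joint would pass 70% of its speed; a pose out of reach is approached as far as the arm can. A call with a gripper value outside its range is refused whole. The fingers move at their own pace and stop on an object; "squeeze" is the grip in N (left out, the last holds). Time passes only in rows, so rows that repeat a pose let the fingers close. It gives the time, the measured TCP pose, the force, the opening and the grip force at its end, in the units of the state.
- status.get_obs(): the state, without advancing time (a new reading comes with each control period).
- cams.snapshot(name): name is "side" or "top" or "wrist"; returns the picture (420x560x3 uint8, red, green, blue); there is no depth.
- cams.camera_model(name): a dict with "fx", "fy", "cx", "cy" (pixels), "distortion" ([k1, k2, p1, p2, k3] as OpenCV has them; the pictures are not rectified), "xyz" and "rotation" of the camera in the world; the wrist camera has in their place "T_tool_cam" (4x4, takes a point from camera to tool coordinates, whose origin is the TCP and whose axes are the flange's). Camera axes: x right, y up, looking along -z (the intrinsics and any distortion apply to the point x, -y, -z); pixel columns grow to the right and rows downward; lengths in m; the calibration is good to about 2 mm. A picture is of the moment at which its call begins: read the wrist's pose just before it. camera_model takes no time and is no camera call.
- order.job_done(): hands the job in; it is judged then, once.
The state is a dict: "clock": time; "joint_positions": joint angles; "qd": joint speeds; "effort": joint torques, N m; "tool_pos": TCP position; "eef_rot": TCP orientation; "force": force on the tool from outside, world axes, zero at the start; "moment": the same for the moment, N m; "finger_gap": finger opening in m; "gripper_force": force on a finger pad.
Only numpy, scipy, OpenCV 4.12 (cv2) and the standard library are available. Lean on these libraries where they do the work, as an engineer would, in place of code of your own. Each camera call takes 0.05 s, during which the arm holds its last target. There are 200 camera calls.

## Working session

There is one attempt and no reset: what is moved stays moved. The work goes in short steps, Python scripts to look and compute and a tool call to move; the robot and the scene stay as the last step left them, time stands still between calls to the robot, and variables do not carry over. Pictures are saved under pics/ and viewed, at most 14 in all, crops included, and the job is handed in when it is done.

Besides the shell and the picture viewer there is one more tool, called after "Request:" as name(argument=value, ...) on one line, values as JSON. drive_tool: Moves the arm, as the interface text tells. Its arguments: {"type":"object","properties":{"steps":{"type":"array"},"squeeze":{"type":"number"}},"required":["steps"]}

```bash
mkdir -p pics
cat > h.py <<'E'
import numpy as np, cv2
from rig import status, cams, order, arm
from scipy.spatial.transform import Rotation as R
def snap(n,f=None):
    o=status.get_obs(); im=cams.snapshot(n)
    if f: cv2.imwrite('pics/'+f,cv2.cvtColor(im,cv2.COLOR_RGB2BGR))
    return o,im
def pose(n,o=None):
    m=cams.camera_model(n)
    if n=='wrist':
        T=np.eye(4);T[:3,:3]=R.from_quat(o['eef_rot']).as_matrix();T[:3,3]=o['tool_pos']
        W=T@np.array(m['T_tool_cam']);return m,W[:3,3],W[:3,:3]
    r=np.array(m['rotation']); 
    if r.shape!=(3,3): r=R.from_quat(r).as_matrix()
    return m,np.array(m['xyz']),r
def K(m): return np.array([[m['fx'],0,m['cx']],[0,m['fy'],m['cy']],[0,0,1.]]),np.array(m['distortion'],float)
def px2w(n,pts,z,o=None):
    m,p,r=pose(n,o);k,d=K(m)
    u=cv2.undistortPoints(np.array(pts,float).reshape(-1,1,2),k,d).reshape(-1,2)
    out=[]
    zz=np.broadcast_to(z,len(u))
    for a,h in zip(u,zz):
        v=r@np.array([a[0],-a[1],-1]);out.append(p+v*(h-p[2])/v[2])
    return np.array(out)
def w2px(n,P,o=None):
    m,p,r=pose(n,o);k,d=K(m)
    c=(np.array(P,float).reshape(-1,3)-p)@r; c=c*[1,-1,-1]
    return cv2.projectPoints(c,np.zeros(3),np.zeros(3),k,d)[0].reshape(-1,2)
np.set_printoptions(precision=4,suppress=True)
E
python3 - <<'E'
from h import *
for n in('top','side'): snap(n,n+'0.png'); print(n,pose(n)[1:],K(pose(n)[0]))
print(status.get_obs(), cams.camera_model('wrist'))
E
```

```text
top (array([ 0.2449, -0.0577,  1.6021]), array([[ 0.0256,  0.9831, -0.1811],
       [-0.9997,  0.0256, -0.0025],
       [ 0.0022,  0.1811,  0.9835]])) (array([[492.8532,   0.    , 277.6832],
       [  0.    , 492.8532, 205.7354],
       [  0.    ,   0.    ,   1.    ]]), array([-0.0349,  0.    ,  0.    ,  0.    ,  0.    ]))
side (array([0.4376, 0.753 , 1.0175]), array([[-0.9908,  0.1107, -0.0774],
       [-0.1344, -0.7524,  0.6448],
       [ 0.0132,  0.6493,  0.7604]])) (array([[439.9096,   0.    , 282.1023],
       [  0.    , 439.9096, 209.0733],
       [  0.    ,   0.    ,   1.    ]]), array([0.0153, 0.    , 0.    , 0.    , 0.    ]))
{'clock': 0.1, 'joint_positions': array([-1.3507,  0.3089,  1.6351, -0.    ,  1.1997, -0.0697]), 'qd': array([ 0.0003, -0.0023, -0.0035,  0.0002,  0.0007,  0.0004]), 'effort': array([ -0.0002, -41.6406, -27.7645,  -0.    ,   0.004 ,  -0.    ]), 'tool_pos': array([ 0.1784, -0.5982,  0.2302]), 'eef_rot': array([ 0.9895,  0.1444, -0.0001, -0.001 ]), 'force': array([-0.1683, -0.176 ,  0.0096]), 'moment': array([0.0435, 0.0249, 0.0301]), 'gripper_force': 0.0, 'finger_gap': 0.0856372789471861} {'fx': 318.83165885912695, 'fy': 318.83165885912695, 'cx': 280.14552225170166, 'cy': 209.18759690853113, 'distortion': array([-0.0349,  0.    ,  0.    ,  0.    ,  0.    ]), 'T_tool_cam': array([[ 0.0013,  0.9613,  0.2755,  0.0689],
       [ 1.    , -0.0013, -0.    , -0.0002],
       [ 0.0004,  0.2755, -0.9613, -0.1421],
       [ 0.    ,  0.    ,  0.    ,  1.    ]])}
```

View pics/top0.png

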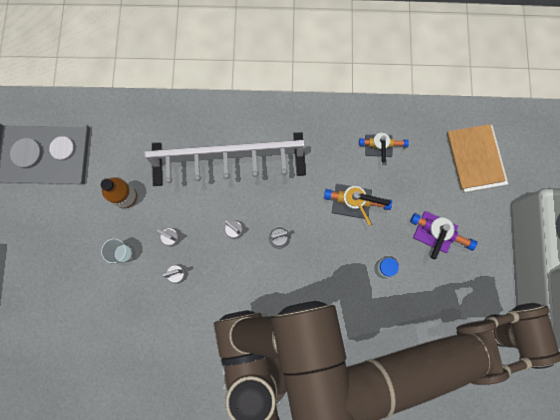

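View pics/side0.png

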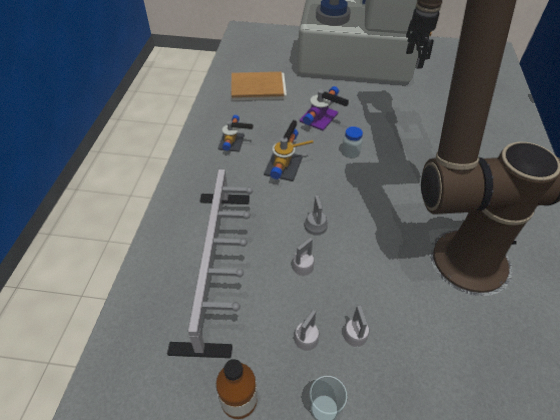

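Three valves in the top picture: (383,143) small on a dark foot, (357,200) larger on a dark foot with the brass pointer, and (443,232) on purple. The one at (357,200) fits: it is not purple and is the larger of its colour. Heads stand at (169,237), (176,274), (233,230) and (279,237). I'll confirm in an enlarged crop.

Run:
```python
from h import *
im=cv2.imread('pics/top0.png')
a=cv2.resize(im[125:265,315:485],None,fx=4,fy=4,interpolation=cv2.INTER_CUBIC)
b=cv2.resize(im[125:290,140:315],None,fx=3.4,fy=3.4,interpolation=cv2.INTER_CUBIC)
cv2.imwrite('pics/c1.png',a);cv2.imwrite('pics/c2.png',b);print(a.shape,b.shape)
```

```text
(560, 680, 3) (561, 595, 3)
```

View pics/c1.png

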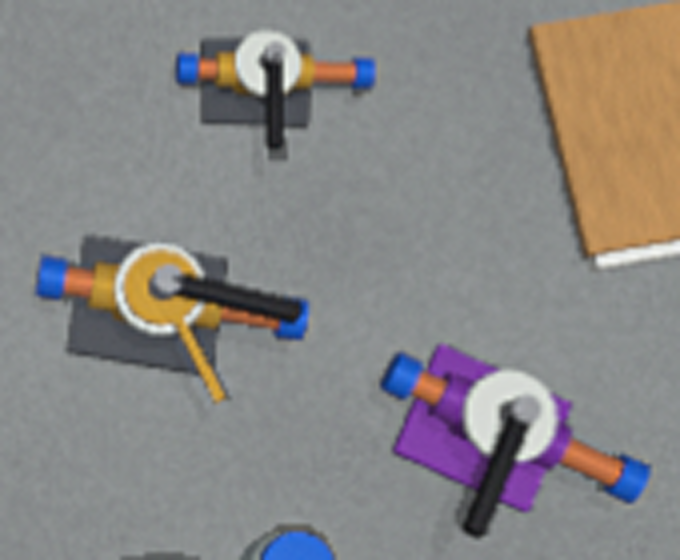

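View pics/c2.png

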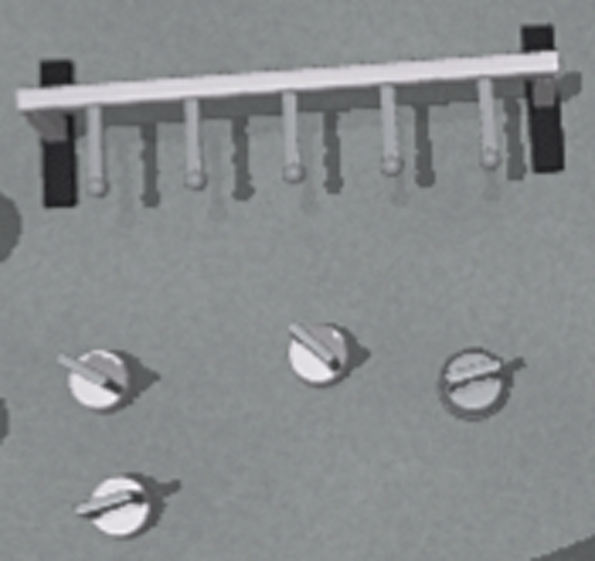

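```bash
cat >> h.py <<'E'
def c1(p): return np.array(p,float)/4+[315,125]
def c2(p): return np.array(p,float)/3.4+[140,125]
E
python3 - <<'E'
from h import *
v=px2w('top',c1([(167,281),(299,310),(163,288),(221,397),(52,277),(292,319)]),[.116,.116,.083,.083,.06,.06]);print('valve',v)
for a,b in((0,1),(2,3),(5,4)): d=v[b]-v[a];print(np.degrees(np.arctan2(d[1],d[0])),np.hypot(*d[:2]))
b=px2w('top',c2([(98,187),(196,180),(294,172),(392,164),(490,157)]),.112);print('balls',b)
r=px2w('top',c2([(18,98),(558,62)]),.125);print('rail',r)
for e in[((60,359),(115,386)),((78,511),(140,495)),((293,327),(338,368)),((447,380),(500,368))]:
    q=px2w('top',c2(e),.11);d=q[1]-q[0];print(q.mean(0),np.degrees(np.arctan2(d[1],d[0])),np.hypot(*d[:2]))
    
print('disc',px2w('top',c2([(101,380),(120,506),(319,353),(474,380)]),.04))
print(px2w('top',[(388,267)],.09), px2w('top',[(115,250),(115,190)],.05))
E
```

```text
valve [[ 0.5577 -0.2966  0.116 ]
 [ 0.5376 -0.3983  0.116 ]
 [ 0.5589 -0.2987  0.083 ]
 [ 0.4734 -0.3438  0.083 ]
 [ 0.5703 -0.2136  0.06  ]
 [ 0.5411 -0.4054  0.06  ]]
-101.18230245971712 0.10364044241004648
-152.22686958720564 0.09664713254851262
81.35569737874584 0.19403154094582706
balls [[ 0.5917  0.2865  0.112 ]
 [ 0.6006  0.1971  0.112 ]
 [ 0.6104  0.1078  0.112 ]
 [ 0.6202  0.0184  0.112 ]
 [ 0.6292 -0.0711  0.112 ]]
rail [[ 0.6705  0.3626  0.125 ]
 [ 0.7174 -0.1313  0.125 ]]
[0.4214 0.2852 0.11  ] -114.25123873117738 0.056019032009069436
[0.3058 0.2585 0.11  ] -73.94830398813106 0.05630012860184279
[0.4494 0.0816 0.11  ] -130.67017995323832 0.055347926954082874
[ 0.4291 -0.061   0.11  ] -75.68852205488045 0.048697720167917076
disc [[ 0.4229  0.2881  0.04  ]
 [ 0.3062  0.263   0.04  ]
 [ 0.4538  0.0845  0.04  ]
 [ 0.4321 -0.0617  0.04  ]]
[[ 0.3416 -0.3959  0.09  ]] [[0.3751 0.4567 0.05  ]
 [0.5686 0.4731 0.05  ]]
```

The crop confirms it: the valve with pivot at crop (167,281) has a dark foot, the brass pointer to (221,397) and its lever open along the pipe, to (299,310). The other dark-foot valve is smaller and the third is purple. In the second crop, the four heads' bars and five pegs are clear. Next I'll move above the lever.

```bash
cat >> h.py <<'E'
def Rd(psi):
    c,s=np.cos(np.radians(psi)),np.sin(np.radians(psi));return np.array([[c,s,0],[s,-c,0],[0,0,-1.]])
def rel(x,y,z,psi,base=None):
    "row from base (x,y,z,psi commanded) or the measured pose"
    if base is None:
        o=status.get_obs();p=o['tool_pos'];A=R.from_quat(o['eef_rot']).as_matrix()
    else: p=np.array(base[:3]);A=Rd(base[3])
    return np.round(np.r_[A.T@(np.array([x,y,z])-p),R.from_matrix(A.T@Rd(psi)).as_rotvec()],4)
def cur():
    o=status.get_obs();A=R.from_quat(o['eef_rot']).as_matrix();print('t',o['clock'],'p',o['tool_pos'],'psi',np.degrees(np.arctan2(A[1,0],A[0,0])),'q',o['joint_positions'],'gap',o['finger_gap'],'F',o['force'],o['gripper_force']);return o
E
python3 -c "
from h import *
cur();print(rel(.545,-.381,.22,81.4))"
```

```text
t 0.1 p [ 0.1784 -0.5982  0.2302] psi 16.605951610930482 q [-1.3507  0.3089  1.6351 -0.      1.1997 -0.0697] gap 0.0856372789471861 F [-0.1683 -0.176   0.0096] 0.0
[ 0.4134 -0.1034  0.0104 -0.0018 -0.0013 -1.1309]
```

Request:
drive_tool(steps=[[0.413, -0.103, 0.01, -0.0018, -0.0013, -1.131, 0], [0.413, -0.103, 0.01, -0.0018, -0.0013, -1.131, 0], [0.413, -0.103, 0.01, -0.0018, -0.0013, -1.131, 0], [0.413, -0.103, 0.01, -0.0018, -0.0013, -1.131, 0], [0.413, -0.103, 0.01, -0.0018, -0.0013, -1.131, 0], [0.413, -0.103, 0.01, -0.0018, -0.0013, -1.131, 0], [0.413, -0.103, 0.01, -0.0018, -0.0013, -1.131, 0], [0.413, -0.103, 0.01, -0.0018, -0.0013, -1.131, 0], [0.413, -0.103, 0.01, -0.0018, -0.0013, -1.131, 0], [0.413, -0.103, 0.01, -0.0018, -0.0013, -1.131, 0], [0.413, -0.103, 0.01, -0.0018, -0.0013, -1.131, 0], [0.413, -0.103, 0.01, -0.0018, -0.0013, -1.131, 0]])

```text
clock: 1.1
tool_pos: [0.5471, -0.3797, 0.2203]
eef_rot: [0.757, 0.654, -0.0, 0.0]
force: [-1.1, -0.4, -0.2]
finger_gap: 0.0855
gripper_force: 0.0
```

Run:
```python
from h import *
cur();o,im=snap('wrist','w1.png')
print(w2px('wrist',[(.5577,-.2966,.116),(.545,-.381,.116),(.4734,-.3438,.083)],o))
snap('top','top1.png')
```

```text
t 1.1 p [ 0.5471 -0.3797  0.2203] psi 81.66018594949723 q [-0.6717  0.3949  1.5397 -0.0008  1.2063 -0.5258] gap 0.08554621615121859 F [-1.0675 -0.4302 -0.2294] 0.0
[[279.2669  98.1733]
 [278.806  209.8993]
 [192.7535 170.6955]]
```

View pics/w1.png

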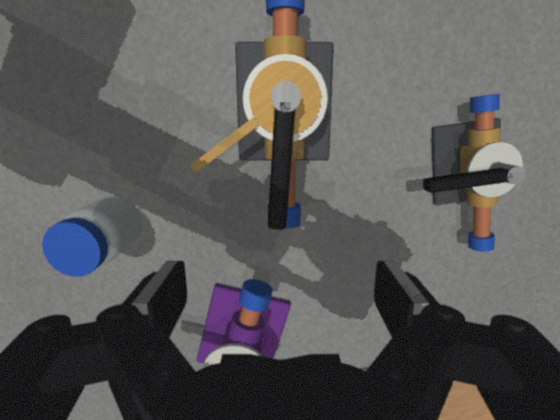

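Wrist view: pivot at (286,95), lever end at (278,226), pointer tip at (195,168), foot corners at (236,42), (333,42), (330,160), (238,160).

Run:
```python
from h import *
o=status.get_obs()
v=px2w('wrist',[(286,95),(278,226),(285,101),(195,168),(285,5),(289,215),(236,42),(333,42),(330,160),(238,160)],[.118,.116,.083,.083,.05,.05,.01,.01,.01,.01],o);print(v)
for a,b in((0,1),(2,3),(4,5),(6,9),(7,8)): d=v[b]-v[a];print(np.degrees(np.arctan2(d[1],d[0])),np.hypot(*d[:2]))
print('foot c',v[6:].mean(0))
```

```text
[[ 0.56   -0.2978  0.118 ]
 [ 0.5391 -0.397   0.116 ]
 [ 0.5593 -0.3002  0.083 ]
 [ 0.4727 -0.3441  0.083 ]
 [ 0.5715 -0.2193  0.05  ]
 [ 0.5481 -0.4094  0.05  ]
 [ 0.52   -0.2331  0.01  ]
 [ 0.6168 -0.2475  0.01  ]
 [ 0.6009 -0.3655  0.01  ]
 [ 0.5005 -0.3506  0.01  ]]
-101.87463307760109 0.1013528755529239
-153.15465339162603 0.09706758832776725
-97.02597895430148 0.19153175955313176
-99.41735268524563 0.11908868675177475
-97.67054593008608 0.1190412913999978
foot c [ 0.5596 -0.2992  0.01  ]
```

```bash
python3 -c "
from h import *
print(rel(.5419,-.3819,.12,78),rel(.5419,-.3819,.092,78))"
```

```text
[ 0.0001 -0.0021  0.1005 -0.0013  0.0021  0.0602] [ 0.0002 -0.0021  0.1285 -0.0013  0.0021  0.0602]
```

```bash
python3 -c "
from h import *
cur();b=(.5447,-.3808,.220,81.4)
print(rel(.5419,-.3819,.12,78,b),rel(.5419,-.3819,.092,78,b))"
```

```text
t 1.2 p [ 0.5441 -0.3821  0.2205] psi 81.45168241806898 q [-0.6766  0.3933  1.5417 -0.0026  1.2068 -0.5264] gap 0.08532311811010784 F [-0.7076 -0.3444  0.7558] 0.0
[-0.0015 -0.0026  0.1     0.      0.      0.0593] [-0.0015 -0.0026  0.128   0.      0.      0.0593]
```

Request:
drive_tool(steps=[[0.0, -0.0025, 0.05, 0, 0, 0.059, 120], [0.0, -0.0025, 0.09, 0, 0, 0.059, 120], [0.0, -0.0025, 0.09, 0, 0, 0.059, 120], [0.0, -0.0025, 0.09, 0, 0, 0.059, 120]])

```text
clock: 1.53
tool_pos: [0.5377, -0.381, 0.1268]
eef_rot: [0.778, 0.629, -0.002, -0.004]
force: [0.6, -0.3, 0.1]
finger_gap: 0.0452
gripper_force: 0.0
```

```bash
python3 -c "
from h import *
cur();o,im=snap('wrist','w2.png')
v=px2w('wrist',[(280,200)],.116,o)
print(w2px('wrist',[(.560,-.2965,.118),(.539,-.397,.116)],o))"
```

```text
t 1.5333 p [ 0.5377 -0.381   0.1268] psi 77.88830904138538 q [-0.6816  0.4837  1.6153 -0.002   1.0513 -0.4692] gap 0.04522717438182936 F [ 0.6416 -0.2513  0.1215] 0.0
[[291.5099  76.8946]
 [290.3767 283.2738]]
```

View pics/w2.png

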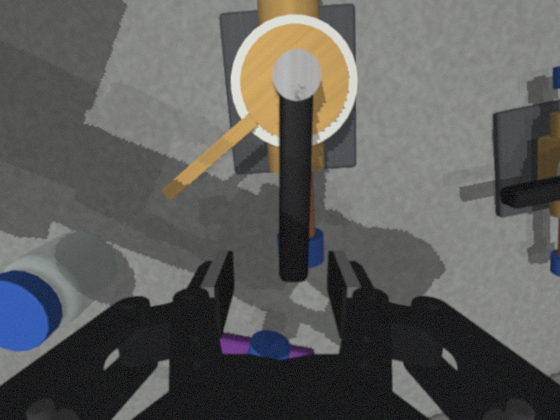

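Lever lies between the fingers: pivot (297,75), end (293,278), pads at (225,300) and (338,300).

```bash
python3 -c "
from h import *
o=cur()
o['tool_pos']=np.array([.5377,-.381,.1268])
print(px2w('wrist',[(297,75),(294,270)],[.118,.116],o))
print(rel(.5423,-.380,.092,78))"
```

```text
t 1.5833 p [ 0.5401 -0.3825  0.1301] psi 77.90392647520245 q [-0.6812  0.4813  1.6114 -0.0019  1.0511 -0.4691] gap 0.0453856385264164 F [ 0.5108  0.023  -0.9734] 0.0
[[ 0.5625 -0.2963  0.118 ]
 [ 0.5425 -0.3898  0.116 ]]
[ 0.0029  0.0017  0.0381 -0.0028  0.0004 -0.0017]
```

Request:
drive_tool(steps=[[0.0, 0.001, 0.038, 0, 0, 0, 120], [0.0, 0.001, 0.038, 0, 0, 0, 120], [0.0, 0.001, 0.038, 0, 0, 0, 255], [0.0, 0.001, 0.038, 0, 0, 0, 255], [0.0, 0.001, 0.038, 0, 0, 0, 255], [0.0, 0.001, 0.038, 0, 0, 0, 255], [0.0, 0.001, 0.038, 0, 0, 0, 255], [0.0, 0.001, 0.038, 0, 0, 0, 255]], squeeze=30)

```text
clock: 2.25
tool_pos: [0.545, -0.3842, 0.0969]
eef_rot: [0.777, 0.63, -0.0, 0.004]
force: [-0.9, -1.8, 7.9]
finger_gap: 0.0155
gripper_force: 35.1
```

```bash
python3 -c "
from h import *
o=cur()"
```

```text
t 2.25 p [ 0.545  -0.3842  0.0969] psi 78.05133202102148 q [-0.6782  0.5249  1.6215 -0.0027  0.9883 -0.4682] gap 0.015476827676443105 F [-0.9279 -1.802   7.8825] 35.0518262386322
```

```bash
cat >> h.py <<'E'
def arc(piv,angs,f):
    o=status.get_obs();p=o['tool_pos'];A=R.from_quat(o['eef_rot']).as_matrix()
    psi=np.degrees(np.arctan2(A[1,0],A[0,0]));r=Rd(psi).T@np.r_[piv-p[:2],0]
    print('r',r)
    for a in angs:
        Q=R.from_euler('z',-a,degrees=True).as_matrix()   # a = world yaw change; tool z is down
        print(np.round(np.r_[r-Q@r,0,0,np.radians(-a)],4).tolist(),f)
E
python3 -c "
from h import *
arc(np.array([.561,-.2965]),-np.arange(1,13)*5.,255)"
```

```text
r [ 0.0891 -0.0025  0.    ]
[0.0001, -0.0078, 0.0, 0.0, 0.0, 0.0873] 255
[0.0009, -0.0155, 0.0, 0.0, 0.0, 0.1745] 255
[0.0024, -0.0231, 0.0, 0.0, 0.0, 0.2618] 255
[0.0045, -0.0306, 0.0, 0.0, 0.0, 0.3491] 255
[0.0073, -0.0379, 0.0, 0.0, 0.0, 0.4363] 255
[0.0107, -0.0449, 0.0, 0.0, 0.0, 0.5236] 255
[0.0147, -0.0515, 0.0, 0.0, 0.0, 0.6109] 255
[0.0192, -0.0578, 0.0, 0.0, 0.0, 0.6981] 255
[0.0243, -0.0637, 0.0, 0.0, 0.0, 0.7854] 255
[0.0299, -0.0691, 0.0, 0.0, 0.0, 0.8727] 255
[0.0359, -0.074, 0.0, 0.0, 0.0, 0.9599] 255
[0.0424, -0.0784, 0.0, 0.0, 0.0, 1.0472] 255
```

Request:
drive_tool(steps=[[0, -0.008, 0, 0, 0, 0.087, 255], [0.001, -0.0155, 0, 0, 0, 0.1745, 255], [0.0025, -0.023, 0, 0, 0, 0.262, 255], [0.0045, -0.0305, 0, 0, 0, 0.349, 255], [0.007, -0.038, 0, 0, 0, 0.436, 255], [0.0105, -0.045, 0, 0, 0, 0.524, 255], [0.0145, -0.0515, 0, 0, 0, 0.611, 255], [0.019, -0.058, 0, 0, 0, 0.698, 255], [0.0245, -0.0635, 0, 0, 0, 0.785, 255], [0.03, -0.069, 0, 0, 0, 0.873, 255], [0.036, -0.074, 0, 0, 0, 0.96, 255], [0.0425, -0.0785, 0, 0, 0, 1.047, 255]])

```text
clock: 3.25
tool_pos: [0.4779, -0.3248, 0.0968]
eef_rot: [0.988, 0.156, 0.002, 0.003]
force: [2.2, 3.5, 9.1]
finger_gap: 0.0151
gripper_force: 36.2
```

```bash
python3 -c "
from h import *
cur();arc(np.array([.561,-.2965]),-np.arange(1,9)*4.,255)"
```

```text
t 3.25 p [ 0.4779 -0.3248  0.0968] psi 17.919216160657747 q [-0.6722  0.3773  1.845  -0.0002  0.9121  0.586 ] gap 0.015137432442113147 F [2.2131 3.5355 9.0813] 36.168705224990845
r [ 0.0877 -0.0014  0.    ]
[0.0001, -0.0061, 0.0, 0.0, 0.0, 0.0698] 255
[0.0007, -0.0122, 0.0, 0.0, 0.0, 0.1396] 255
[0.0016, -0.0183, 0.0, 0.0, 0.0, 0.2094] 255
[0.003, -0.0242, 0.0, 0.0, 0.0, 0.2793] 255
[0.0048, -0.0301, 0.0, 0.0, 0.0, 0.3491] 255
[0.007, -0.0358, 0.0, 0.0, 0.0, 0.4189] 255
[0.0096, -0.0414, 0.0, 0.0, 0.0, 0.4887] 255
[0.0126, -0.0467, 0.0, 0.0, 0.0, 0.5585] 255
```

Request:
drive_tool(steps=[[0, -0.006, 0, 0, 0, 0.07, 255], [0.0005, -0.012, 0, 0, 0, 0.14, 255], [0.0015, -0.018, 0, 0, 0, 0.21, 255], [0.003, -0.024, 0, 0, 0, 0.28, 255], [0.005, -0.03, 0, 0, 0, 0.35, 255], [0.007, -0.036, 0, 0, 0, 0.419, 255], [0.0095, -0.0415, 0, 0, 0, 0.489, 255], [0.0095, -0.0415, 0, 0, 0, 0.489, 255]])

```text
clock: 3.92
tool_pos: [0.4744, -0.2827, 0.0968]
eef_rot: [0.996, -0.086, 0.003, 0.003]
force: [-0.4, 2.1, 9.8]
finger_gap: 0.0154
gripper_force: 39.3
```

```bash
python3 -c "
from h import *
cur();arc(np.array([.561,-.2965]),-np.arange(1,4)*2.,255)"
```

```text
t 3.9167 p [ 0.4744 -0.2827  0.0968] psi -9.851342922385474 q [-0.6152  0.3342  1.9064 -0.0026  0.8931  1.1292] gap 0.01541839262858746 F [-0.3875  2.149   9.7554] 39.27740156650543
r [ 0.0877 -0.0013  0.    ]
[0.0, -0.0031, 0.0, 0.0, 0.0, 0.0349] 255
[0.0001, -0.0061, 0.0, 0.0, 0.0, 0.0698] 255
[0.0003, -0.0092, 0.0, 0.0, 0.0, 0.1047] 255
```

Request:
drive_tool(steps=[[0, -0.003, 0, 0, 0, 0.035, 255], [0, -0.006, 0, 0, 0, 0.07, 255], [0, -0.006, 0, 0, 0, 0.07, 255]])

```text
clock: 4.17
tool_pos: [0.4749, -0.2825, 0.097]
eef_rot: [0.993, -0.117, 0.004, 0.008]
force: [-4.3, -13.2, 4.9]
finger_gap: 0.0146
gripper_force: 66.2
```

```bash
python3 -c "
from h import *
cur()"
```

```text
t 4.1667 p [ 0.4749 -0.2825  0.097 ] psi -13.476238708178347 q [-0.6092  0.3317  1.9094 -0.0141  0.8865  1.2058] gap 0.014594683578378637 F [ -4.2652 -13.2001   4.8895] 66.15726633783197
```

Request:
drive_tool(steps=[[0, 0, 0, 0, 0, 0, 110], [0, 0, 0, 0, 0, 0, 110], [0, 0, 0, 0, 0, 0, 110], [0, 0, 0, 0, 0, 0, 110], [0, 0, -0.04, 0, 0, 0, 110], [0, 0, -0.08, 0, 0, 0, 110], [0, 0, -0.12, 0, 0, 0, 110], [0, 0, -0.12, 0, 0, 0, 0], [0, 0, -0.12, 0, 0, 0, 0], [0, 0, -0.12, 0, 0, 0, 0]])

```text
clock: 5.0
tool_pos: [0.4724, -0.2753, 0.2128]
eef_rot: [0.993, -0.122, 0.0, 0.001]
force: [0.1, 0.6, -0.0]
finger_gap: 0.0821
gripper_force: 0.0
```

```bash
python3 -c "
from h import *
cur();snap('wrist','w3.png')"
```

```text
t 5.0 p [ 0.4724 -0.2753  0.2128] psi -13.975175669559082 q [-0.6066  0.1768  1.8369 -0.0012  1.1269  1.2086] gap 0.08207042937444167 F [ 0.0764  0.5589 -0.0173] 0.0
```

View pics/w3.png

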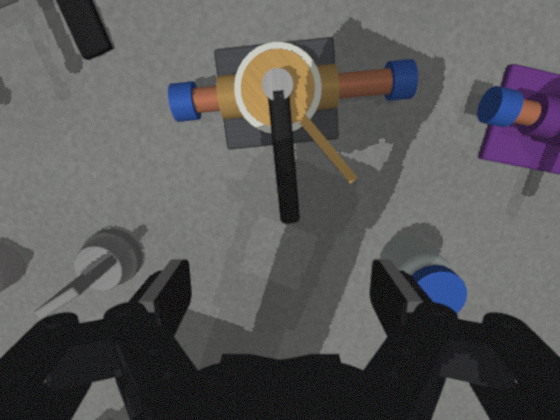

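Lever now lies straight across the pipe: (277,85) to (289,218) against pipe (183,101)–(403,79). Pointer tip is at (353,180). The valve is shut.

Now the heads, from closer up.

Run:
```python
from h import *
o=cur();o['tool_pos']=np.array([.4724,-.2753,.2128])
v=px2w('wrist',[(277,82),(289,218),(353,181),(183,101),(403,79)],[.118,.116,.083,.06,.06],o);print(v)
for a,b in((0,1),(0,2),(4,3)): d=v[b]-v[a];print(np.degrees(np.arctan2(d[1],d[0])),np.hypot(*d[:2]))
# head D: view pose
snap('top','top2.png')
im=cv2.imread('pics/top2.png');cv2.imwrite('pics/c3.png',im)
```

```text
t 5.05 p [ 0.4717 -0.2749  0.2116] psi -13.980014499861126 q [-0.6068  0.178   1.838  -0.0013  1.1269  1.2086] gap 0.08527791161749287 F [ 0.9993 -0.3863 -0.4478] 0.0
[[ 0.5632 -0.296   0.118 ]
 [ 0.4639 -0.2808  0.116 ]
 [ 0.4728 -0.3409  0.083 ]
 [ 0.574  -0.2126  0.06  ]
 [ 0.5456 -0.404   0.06  ]]
171.32108142165208 0.1004435065300174
-153.53158181940938 0.10095301984413099
81.57652475632005 0.19348361671474137
```

View pics/c3.png

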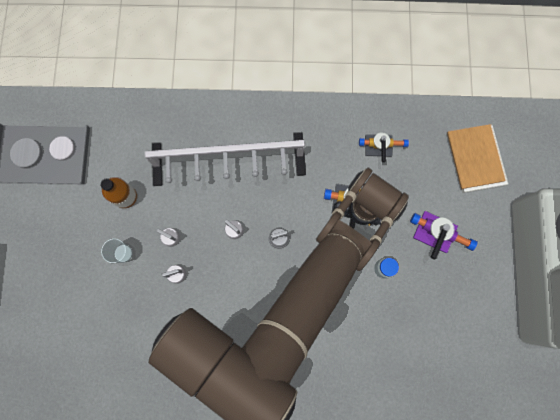

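Four heads, same places as before. Next, above the bell head (279,237).

```bash
python3 -c "
from h import *
cur();print(rel(.43,-.061,.23,104))
print('ball0 dist')"
```

```text
t 5.1 p [ 0.4714 -0.2748  0.211 ] psi -13.983658849884412 q [-0.6069  0.1787  1.8385 -0.0013  1.1269  1.2086] gap 0.08547429699005357 F [-0.2207  0.0217 -0.3775] 0.0
[-0.0919 -0.1975 -0.0188 -0.0027  0.002  -2.0592]
ball0 dist
```

Request:
drive_tool(steps=[[-0.092, -0.1975, -0.019, 0, 0, -2.059, 0], [-0.092, -0.1975, -0.019, 0, 0, -2.059, 0], [-0.092, -0.1975, -0.019, 0, 0, -2.059, 0], [-0.092, -0.1975, -0.019, 0, 0, -2.059, 0], [-0.092, -0.1975, -0.019, 0, 0, -2.059, 0], [-0.092, -0.1975, -0.019, 0, 0, -2.059, 0], [-0.092, -0.1975, -0.019, 0, 0, -2.059, 0], [-0.092, -0.1975, -0.019, 0, 0, -2.059, 0], [-0.092, -0.1975, -0.019, 0, 0, -2.059, 0], [-0.092, -0.1975, -0.019, 0, 0, -2.059, 0], [-0.092, -0.1975, -0.019, 0, 0, -2.059, 0], [-0.092, -0.1975, -0.019, 0, 0, -2.059, 0]])

```text
clock: 6.1
tool_pos: [0.4297, -0.0615, 0.2295]
eef_rot: [0.807, 0.59, -0.002, -0.001]
force: [-0.6, 0.8, 0.1]
finger_gap: 0.0852
gripper_force: 0.0
```

```bash
python3 -c "
from h import *
cur();print(rel(.43,-.061,.23,104))"
```

```text
t 6.1 p [ 0.4297 -0.0615  0.2295] psi 72.31809507926404 q [-0.2412 -0.0677  2.0592 -0.0019  1.1535  0.0682] gap 0.08516733881401393 F [-0.6376  0.764   0.078 ] 0.0
[ 0.0005  0.0001 -0.0005 -0.0037  0.001  -0.553 ]
```

Request:
drive_tool(steps=[[0, 0, 0, 0, 0, -0.553, 0], [0, 0, 0, 0, 0, -0.553, 0], [0, 0, 0, 0, 0, -0.553, 0], [0, 0, 0, 0, 0, -0.553, 0], [0, 0, 0, 0, 0, -0.553, 0], [0, 0, 0, 0, 0, -0.553, 0], [0, 0, 0, 0, 0, -0.553, 0], [0, 0, 0, 0, 0, -0.553, 0]])

```text
clock: 6.77
tool_pos: [0.4305, -0.0618, 0.2305]
eef_rot: [0.619, 0.786, -0.001, -0.0]
force: [0.7, 1.0, -1.1]
finger_gap: 0.0856
gripper_force: 0.0
```

```bash
python3 -c "
from h import *
cur();o,_=snap('wrist','w4.png');print(w2px('wrist',[(.43,-.061,.11)],o))"
```

```text
t 6.7667 p [ 0.4305 -0.0618  0.2305] psi 103.56275385348103 q [-0.2414 -0.0687  2.0579 -0.002   1.1537 -0.4773] gap 0.08556132374385511 F [ 0.7114  0.9973 -1.1344] 0.0
[[281.1669 202.2586]]
```

View pics/w4.png

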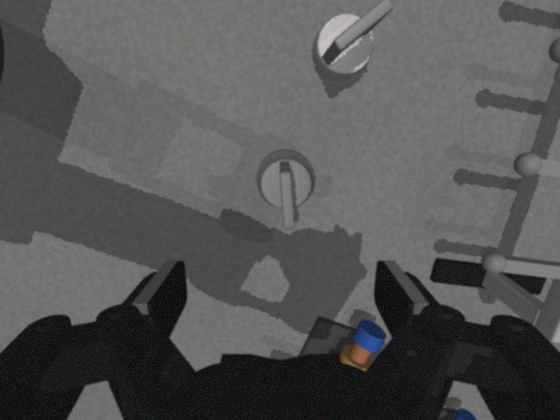

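Wrist view: bell head's bar runs from (286,173) to (289,226). Peg balls are at (528,164) and (493,263), and head C's bar is at (332,50)–(388,8).

Run:
```python
from h import *
o=status.get_obs();o['tool_pos']=np.array([.4305,-.0618,.2305]);
cur()
v=px2w('wrist',[(286,172),(289,227)],.11,o);d=v[0]-v[1];print(v.mean(0),np.degrees(np.arctan2(d[1],d[0])),np.hypot(*d[:2]))
print(px2w('wrist',[(528,164),(493,263)],.112,o))
v=px2w('wrist',[(334,50),(388,8)],.11,o);d=v[1]-v[0];print(v.mean(0),np.degrees(np.arctan2(d[1],d[0])),np.hypot(*d[:2]))
```

```text
t 6.8167 p [ 0.4306 -0.0618  0.2308] psi 103.57793091312408 q [-0.2414 -0.069   2.0575 -0.002   1.1537 -0.4776] gap 0.08549899535186979 F [ 0.6025 -0.5239 -0.0461] 0.0
[ 0.4349 -0.058   0.11  ] 107.03880964943987 0.04829811574095334
[[ 0.6221  0.0203  0.112 ]
 [ 0.6304 -0.0703  0.112 ]]
[0.4561 0.0827 0.11  ] 50.50043159364137 0.048412498193085934
```

```bash
python3 -c "
from h import *
print(rel(.434,-.059,.086,106))"
```

```text
[ 0.0022  0.0041  0.1448 -0.0015  0.0013 -0.0423]
```

Request:
drive_tool(steps=[[0.002, 0.004, 0.04, -0.0015, 0.001, -0.042, 0], [0.002, 0.004, 0.08, -0.0015, 0.001, -0.042, 0], [0.002, 0.004, 0.12, -0.0015, 0.001, -0.042, 0], [0.002, 0.004, 0.144, -0.0015, 0.001, -0.042, 60], [0.002, 0.004, 0.144, -0.0015, 0.001, -0.042, 140], [0.002, 0.004, 0.144, -0.0015, 0.001, -0.042, 255], [0.002, 0.004, 0.144, -0.0015, 0.001, -0.042, 255], [0.002, 0.004, 0.144, -0.0015, 0.001, -0.042, 255], [0.002, 0.004, 0.144, -0.0015, 0.001, -0.042, 255], [0.002, 0.004, 0.144, -0.0015, 0.001, -0.042, 255], [0.002, 0.004, 0.144, -0.0015, 0.001, -0.042, 255]], squeeze=60)

```text
clock: 7.73
tool_pos: [0.4361, -0.0598, 0.0897]
eef_rot: [0.602, 0.799, 0.001, 0.002]
force: [-1.9, 0.2, 7.1]
finger_gap: 0.0087
gripper_force: 59.3
```

```bash
python3 -c "
from h import *
cur()
import math
b=np.array([.6304,-.0705]);y=math.radians(5.8);u=np.array([math.cos(y),math.sin(y)])
for d in(-.055,0,.04):print('tgt',b+u*d)
print(rel(*(b-u*.055),.215,95.8))"
```

```text
t 7.7333 p [ 0.4361 -0.0598  0.0897] psi 106.03241170239286 q [-0.2349  0.1542  2.1609 -0.0004  0.8214 -0.5145] gap 0.008716759412284067 F [-1.9401  0.212   7.0773] 59.3495374917984
tgt [ 0.5757 -0.0761]
tgt [ 0.6304 -0.0705]
tgt [ 0.6702 -0.0665]
[-0.0545  0.1301 -0.1246  0.0045  0.0024  0.1786]
```

Request:
drive_tool(steps=[[0, 0, -0.015, 0, 0, 0, 255], [0, 0, -0.04, 0, 0, 0.0, 255], [0, 0.0, -0.07, 0, 0, 0.0, 255], [0, 0.0, -0.1, 0, 0, 0.0, 255], [-0.01, 0.02, -0.125, 0.004, 0.002, 0.03, 255], [-0.02, 0.05, -0.125, 0.004, 0.002, 0.07, 255], [-0.035, 0.08, -0.125, 0.004, 0.002, 0.11, 255], [-0.045, 0.11, -0.125, 0.004, 0.002, 0.15, 255], [-0.0545, 0.13, -0.125, 0.004, 0.002, 0.179, 255], [-0.0545, 0.13, -0.125, 0.004, 0.002, 0.179, 255], [-0.0545, 0.13, -0.125, 0.004, 0.002, 0.179, 255]], squeeze=80)

```text
clock: 8.65
tool_pos: [0.5743, -0.0757, 0.212]
eef_rot: [0.67, 0.742, -0.001, -0.002]
force: [-0.9, -0.3, -5.4]
finger_gap: 0.0085
gripper_force: 78.7
```

```bash
python3 -c "
from h import *
cur();o,_=snap('wrist','w5.png');print(w2px('wrist',[(.6304,-.0705,.112),(.6221,.0203,.112)],o))"
```

```text
t 8.65 p [ 0.5743 -0.0757  0.212 ] psi 95.80789746567169 q [-0.2062  0.2429  1.7582 -0.0001  1.1453 -0.3075] gap 0.008492013457117106 F [-0.8824 -0.3447 -5.4266] 78.65754246711731
[[353.0584 210.8724]
 [362.073   88.7334]]
```

View pics/w5.png

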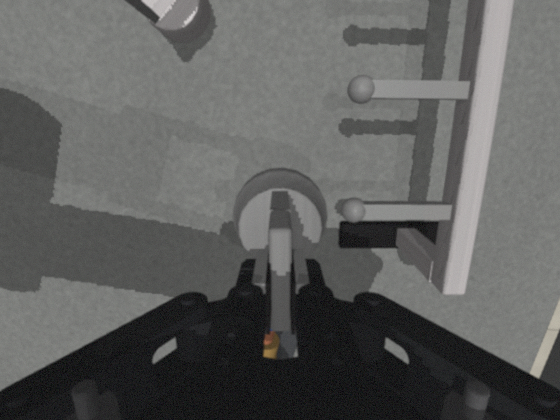

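Head held level; balls at (353,211) and (361,89), as predicted, with pegs parallel to the approach. Bar's near end is at row ~228.

Run:
```python
from h import *
o=status.get_obs();o['tool_pos']=np.array([.5743,-.0757,.212])
A=R.from_quat(o['eef_rot']).as_matrix()
v=px2w('wrist',[(281,229)],.232,o)[0];print(A.T@(v-o['tool_pos']))
b=np.array([.6304,-.0705]);y=np.radians(5.6);u=np.array([np.cos(y),np.sin(y)])
cur()
for d,z in((-.055,.140),(.038,.140),(.038,.1265)):print(rel(*(b+u*d),z,95.6))
```

```text
[ 0.0264 -0.0005 -0.0199]
t 8.7 p [ 0.573  -0.0755  0.2116] psi 95.80661486774461 q [-0.2062  0.2417  1.7604 -0.0001  1.1459 -0.3075] gap 0.007998085181433218 F [ 0.2931 -0.1248 -5.5998] 78.65715265274048
[-0.0008  0.0031  0.0716 -0.0061 -0.0018  0.0036]
[-0.0012  0.0961  0.0711 -0.0061 -0.0018  0.0036]
[-0.0012  0.0962  0.0846 -0.0061 -0.0018  0.0036]
```

Request:
drive_tool(steps=[[-0.001, 0.002, 0.025, 0, 0, 0.0036, 255], [-0.001, 0.002, 0.05, 0, 0, 0.0036, 255], [-0.001, 0.002, 0.07, 0, 0, 0.0036, 255], [-0.001, 0.002, 0.07, 0, 0, 0.0036, 255], [-0.001, 0.002, 0.07, 0, 0, 0.0036, 255]])

```text
clock: 9.12
tool_pos: [0.5732, -0.0759, 0.1411]
eef_rot: [0.672, 0.741, -0.002, -0.004]
force: [0.7, 0.4, -4.8]
finger_gap: 0.0079
gripper_force: 78.8
```

Run:
```python
from h import *
b=np.array([.6304,-.0705]);y=np.radians(5.6);u=np.array([np.cos(y),np.sin(y)])
cur();snap('side','s1.png')
for d,z in((-.055,.140),(.038,.140),(.038,.1265)):print(rel(*(b+u*d),z,95.6))
```

```text
t 9.1167 p [ 0.5732 -0.0759  0.1411] psi 95.58651215741206 q [-0.2069  0.3255  1.8098 -0.      1.0149 -0.3044] gap 0.007905620416166489 F [ 0.7201  0.3561 -4.8014] 78.75256776809692
[ 0.0005  0.0003  0.003  -0.0034 -0.001  -0.0002]
[ 0.0005  0.0933  0.0027 -0.0034 -0.001  -0.0002]
[ 0.0005  0.0933  0.0162 -0.0034 -0.001  -0.0002]
```

Request:
drive_tool(steps=[[0, 0.008, 0.002, 0, 0, 0, 255], [0, 0.02, 0.002, 0, 0, 0, 255], [0, 0.034, 0.002, 0, 0, 0, 255], [0, 0.048, 0.002, 0, 0, 0, 255], [0, 0.062, 0.002, 0, 0, 0, 255], [0, 0.075, 0.002, 0, 0, 0, 255], [0, 0.087, 0.002, 0, 0, 0, 255], [0, 0.093, 0.002, 0, 0, 0, 255], [0, 0.093, 0.002, 0, 0, 0, 255], [0, 0.093, 0.002, 0, 0, 0, 255]])

```text
clock: 10.0
tool_pos: [0.6694, -0.0675, 0.1415]
eef_rot: [0.672, 0.741, -0.001, -0.001]
force: [-0.8, -0.8, -5.5]
finger_gap: 0.0083
gripper_force: 78.7
```

Run:
```python
from h import *
cur();_,im=snap('side');_,w=snap('wrist')
cv2.imwrite('pics/m1.png',np.hstack([cv2.resize(im[130:370,150:370],(412,450)),cv2.resize(w[100:380,140:420],(388,450))])[:,:,::-1])
```

```text
t 10.0 p [ 0.6694 -0.0675  0.1415] psi 95.59892097530282 q [-0.1651  0.4871  1.5769 -0.0001  1.0794 -0.2628] gap 0.008298802090837963 F [-0.7693 -0.7672 -5.5497] 78.70497465133667
```

View pics/m1.png

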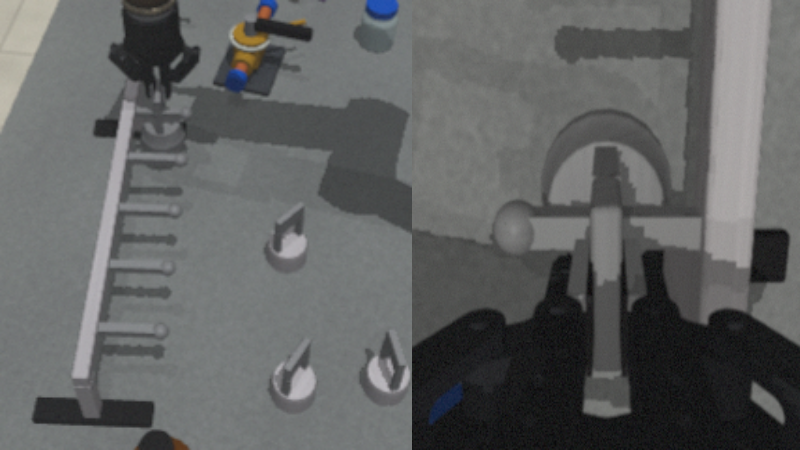

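The peg passes through the window, with the ball at (515,228) outside and the bar half way along. Lowering.

Request:
drive_tool(steps=[[0, 0, 0.005, 0, 0, 0, 255], [0, 0, 0.01, 0, 0, 0, 255], [0, 0, 0.013, 0, 0, 0, 255], [0, 0, 0.014, 0, 0, 0, 255], [0, 0, 0.014, 0, 0, 0, 255]])

```text
clock: 10.52
tool_pos: [0.6682, -0.0675, 0.1278]
eef_rot: [0.672, 0.741, -0.001, -0.002]
force: [-2.3, -0.1, 1.2]
finger_gap: 0.0084
gripper_force: 80.5
```

Request:
drive_tool(steps=[[0, 0, 0, 0, 0, 0, 215], [0, 0, 0, 0, 0, 0, 190], [0, 0, 0, 0, 0, 0, 180], [0, 0, 0, 0, 0, 0, 180], [0, 0, -0.005, 0, 0, 0, 180], [0, 0, -0.02, 0, 0, 0, 180], [0, 0, -0.045, 0, 0, 0, 180], [0, 0, -0.08, 0, 0, 0, 180], [0, 0, -0.11, 0, 0, 0, 100], [0, 0, -0.11, 0, 0, 0, 0]])

```text
clock: 11.35
tool_pos: [0.6741, -0.0683, 0.2459]
eef_rot: [0.672, 0.741, 0.003, 0.005]
force: [1.7, 0.0, 1.6]
finger_gap: 0.0483
gripper_force: 0.0
```

Run:
```python
from h import *
o=cur()
print(rel(.453,.082,.25,49.5))
```

```text
t 11.35 p [ 0.6741 -0.0683  0.2459] psi 95.58469725116271 q [-0.1652  0.3887  1.4955  0.0002  1.2447 -0.2628] gap 0.04831600207154062 F [1.6786 0.0347 1.6418] 0.0
[ 0.1711 -0.2054 -0.0071  0.0128 -0.002   0.8043]
```

Request:
drive_tool(steps=[[0.17, -0.205, 0.01, 0, 0, 0.804, 0], [0.17, -0.205, 0.01, 0, 0, 0.804, 0], [0.17, -0.205, 0.01, 0, 0, 0.804, 0], [0.17, -0.205, 0.01, 0, 0, 0.804, 0], [0.17, -0.205, 0.01, 0, 0, 0.804, 0], [0.17, -0.205, 0.01, 0, 0, 0.804, 0], [0.17, -0.205, 0.01, 0, 0, 0.804, 0], [0.17, -0.205, 0.01, 0, 0, 0.804, 0], [0.17, -0.205, 0.01, 0, 0, 0.804, 0], [0.17, -0.205, 0.01, 0, 0, 0.804, 0], [0.17, -0.205, 0.01, 0, 0, 0.804, 0], [0.17, -0.205, 0.01, 0, 0, 0.804, 0]])

```text
clock: 12.35
tool_pos: [0.4499, 0.0811, 0.2275]
eef_rot: [0.908, 0.418, -0.001, -0.001]
force: [0.0, 0.4, -0.6]
finger_gap: 0.0853
gripper_force: 0.0
```

Run:
```python
from h import *
import pickle
o=cur();o,im=snap('wrist');pickle.dump((o,im),open('C.pkl','wb'))
print(rel(.422,.285,.24,66))
```

```text
t 12.35 p [0.4499 0.0811 0.2275] psi 49.46570089370989 q [ 0.0826 -0.0175  2.0155  0.0006  1.1453  0.7898] gap 0.08530523694234433 F [ 0.045   0.4144 -0.6232] 0.0
[ 0.137  -0.1536 -0.0125 -0.0021  0.0008 -0.2887]
```

Request:
drive_tool(steps=[[0.137, -0.154, 0, 0, 0, -0.289, 0], [0.137, -0.154, 0, 0, 0, -0.289, 0], [0.137, -0.154, 0, 0, 0, -0.289, 0], [0.137, -0.154, 0, 0, 0, -0.289, 0], [0.137, -0.154, 0, 0, 0, -0.289, 0], [0.137, -0.154, 0, 0, 0, -0.289, 0], [0.137, -0.154, 0, 0, 0, -0.289, 0], [0.137, -0.154, 0, 0, 0, -0.289, 0], [0.137, -0.154, 0, 0, 0, -0.289, 0]])

```text
clock: 13.15
tool_pos: [0.4207, 0.2847, 0.227]
eef_rot: [0.839, 0.545, -0.001, -0.001]
force: [1.0, 0.0, 0.3]
finger_gap: 0.0854
gripper_force: 0.0
```

Run:
```python
from h import *
import pickle
o=cur();o,im=snap('wrist');pickle.dump((o,im),open('A.pkl','wb'))
print(rel(.306,.259,.23,106))
```

```text
t 13.15 p [0.4207 0.2847 0.227 ] psi 65.9902872291474 q [0.5083 0.088  1.9072 0.0013 1.1495 0.9269] gap 0.08536285119784957 F [1.0324 0.0293 0.2612] 0.0
[-0.0701 -0.0944 -0.0025 -0.0032  0.0004 -0.6989]
```

Request:
drive_tool(steps=[[-0.07, -0.094, 0, 0, 0, -0.699, 0], [-0.07, -0.094, 0, 0, 0, -0.699, 0], [-0.07, -0.094, 0, 0, 0, -0.699, 0], [-0.07, -0.094, 0, 0, 0, -0.699, 0], [-0.07, -0.094, 0, 0, 0, -0.699, 0], [-0.07, -0.094, 0, 0, 0, -0.699, 0], [-0.07, -0.094, 0, 0, 0, -0.699, 0], [-0.07, -0.094, 0, 0, 0, -0.699, 0], [-0.07, -0.094, 0, 0, 0, -0.699, 0]])

```text
clock: 13.95
tool_pos: [0.3064, 0.2595, 0.2277]
eef_rot: [0.602, 0.798, -0.001, -0.001]
force: [-0.3, 0.2, -0.2]
finger_gap: 0.0854
gripper_force: 0.0
```

Run:
```python
from h import *
import pickle
o=cur();o,im=snap('wrist');pickle.dump((o,im),open('B.pkl','wb'))
crops=[cv2.resize(pickle.load(open(n+'.pkl','rb'))[1][130:290,200:360],None,fx=2.4,fy=2.4,interpolation=cv2.INTER_CUBIC) for n in 'CAB']
_,s=snap('side')
s=cv2.resize(s[150:380,170:400],(384,384))
m=np.vstack([np.hstack(crops[:2]),np.hstack([crops[2],s])])
m=cv2.resize(m,(600,600));cv2.imwrite('pics/m2.png',m[:,:,::-1])
```

```text
t 13.95 p [0.3064 0.2595 0.2277] psi 105.9348493718312 q [ 0.5926 -0.1394  2.127   0.002   1.1559  0.3136] gap 0.08536536063273759 F [-0.3457  0.1823 -0.1588] 0.0
```

View pics/m2.png

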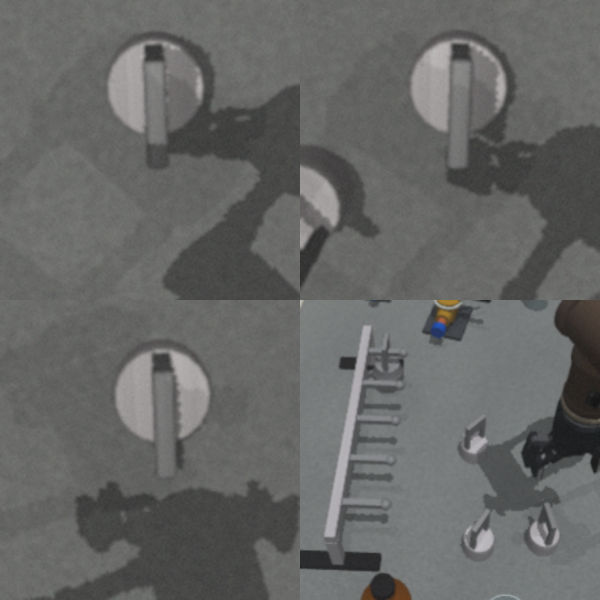

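Montage: each bar is nearly vertical in its crop — C (154,62)–(157,165), A (159,60)–(157,166), B (162,70)–(165,176). The bell head hangs on peg 0.

Run:
```python
from h import *
import pickle
for n,e in(('C',((154,61),(157,166))),('A',((159,60),(157,167))),('B',((162,70),(165,176)))):
    o,_=pickle.load(open(n+'.pkl','rb'))
    v=px2w('wrist',np.array(e)/1.875+[200,130],.11,o);d=v[0]-v[1];print(n,v.mean(0),np.degrees(np.arctan2(d[1],d[0])),np.hypot(*d[:2]))
cur();print(rel(.306,.2595,.086,106))
```

```text
C [0.4582 0.0888 0.11  ] 51.2738048691817 0.047789741244056126
A [0.4273 0.294  0.11  ] 65.21817670472902 0.04860651820112011
B [0.3091 0.2676 0.11  ] 107.92870906557317 0.04870177294854857
t 14.05 p [0.3064 0.2597 0.2277] psi 106.00437378021104 q [ 0.5932 -0.139   2.1267  0.0021  1.1558  0.3131] gap 0.08521062802200885 F [ 0.1569  0.3675 -0.0934] 0.0
[-0.0003 -0.0001  0.1417 -0.0024 -0.0012  0.0001]
```

```bash
cat >> h.py <<'E'
yaw=np.radians(5.8);U=np.array([np.cos(yaw),np.sin(yaw)]);V=np.array([-U[1],U[0]])
def peg(k,d,z): return *(np.array([.6304,-.0705])+V*.09*k+U*d),z,95.7
E
python3 -c "
from h import *
cur();print(rel(.3085,.266,.086,107.3)); b=(.3085,.266,.090,107.3)
print(rel(.3085,.266,.215,107.3,b),rel(*peg(3,-.055,.215),b),peg(3,-.055,.215))"
```

```text
t 14.05 p [0.3064 0.2597 0.2277] psi 106.00437378021104 q [ 0.5932 -0.139   2.1267  0.0021  1.1558  0.3131] gap 0.08521062802200885 F [ 0.1569  0.3675 -0.0934] 0.0
[ 0.0053  0.0041  0.1417 -0.0024 -0.0012 -0.0226]
[ 0.     0.    -0.125  0.     0.     0.   ] [-0.1415  0.2072 -0.125   0.      0.      0.2025] (np.float64(0.5483963607750211), np.float64(0.19255969503871073), 0.215, 95.7)
```

Request:
drive_tool(steps=[[0.005, 0.004, 0.04, -0.0015, 0, -0.023, 0], [0.005, 0.004, 0.08, -0.0015, 0, -0.023, 0], [0.005, 0.004, 0.12, -0.0015, 0, -0.023, 0], [0.005, 0.004, 0.142, -0.0015, 0, -0.023, 60], [0.005, 0.004, 0.142, -0.0015, 0, -0.023, 140], [0.005, 0.004, 0.142, -0.0015, 0, -0.023, 255], [0.005, 0.004, 0.142, -0.0015, 0, -0.023, 255], [0.005, 0.004, 0.142, -0.0015, 0, -0.023, 255], [0.005, 0.004, 0.142, -0.0015, 0, -0.023, 255], [0.005, 0.004, 0.142, -0.0015, 0, -0.023, 255], [0.005, 0.004, 0.142, -0.0015, 0, -0.023, 255]], squeeze=80)

```text
clock: 14.97
tool_pos: [0.3103, 0.2674, 0.0878]
eef_rot: [0.592, 0.806, 0.002, 0.0]
force: [0.9, 0.8, 5.9]
finger_gap: 0.0077
gripper_force: 80.3
```

```bash
python3 -c "
from h import *
cur();print(rel(*peg(3,-.055,.215)))"
```

```text
t 14.9667 p [0.3103 0.2674 0.0878] psi 107.44706662618387 q [0.6039 0.1012 2.2281 0.0016 0.8075 0.2983] gap 0.007738773174104385 F [0.9239 0.8325 5.8788] 80.34303188323975
[-0.1424  0.2053 -0.1266  0.004  -0.003   0.205 ]
```

Request:
drive_tool(steps=[[0, 0, -0.015, 0, 0, 0, 255], [0, 0, -0.04, 0, 0, 0, 255], [0, 0, -0.075, 0, 0, 0, 255], [0, 0, -0.11, 0, 0, 0, 255], [-0.01, 0.015, -0.13, 0, 0, 0.015, 255], [-0.03, 0.043, -0.13, 0, 0, 0.04, 255], [-0.05, 0.072, -0.13, 0, 0, 0.07, 255], [-0.07, 0.1, -0.13, 0, 0, 0.1, 255], [-0.09, 0.13, -0.13, 0, 0, 0.13, 255], [-0.11, 0.158, -0.13, 0, 0, 0.16, 255], [-0.13, 0.187, -0.13, 0, 0, 0.185, 255], [-0.1425, 0.2055, -0.13, 0, 0, 0.205, 255]])

```text
clock: 15.97
tool_pos: [0.5495, 0.1899, 0.2146]
eef_rot: [0.672, 0.741, -0.0, -0.0]
force: [0.1, -0.5, -3.2]
finger_gap: 0.0086
gripper_force: 78.9
```

Request:
drive_tool(steps=[[0, 0, 0, 0, 0, 0, 255], [0, 0, 0, 0, 0, 0, 255], [0, 0, 0, 0, 0, 0, 255]])

```text
clock: 16.22
tool_pos: [0.5452, 0.1914, 0.2141]
eef_rot: [0.671, 0.741, -0.002, -0.002]
force: [-0.0, 0.8, -4.2]
finger_gap: 0.0085
gripper_force: 79.0
```

Run:
```python
from h import *
import pickle
o=cur();o,im=snap('wrist');pickle.dump((o,im),open('B2.pkl','wb'))
print(w2px('wrist',[(*peg(3,0,0)[:2],.112),(*peg(4,0,0)[:2],.112)],o))
# ball detect: profile
print(im[205:215,330:380].mean(2).astype(int).mean(0).astype(int))
# bar end: column profile near x=281
print(im[180:260,278:284].mean((1,2)).astype(int))
print(rel(*peg(3,-.055,.138)),rel(*peg(3,.038,.138)))
```

```text
t 16.2167 p [0.5452 0.1914 0.2141] psi 95.68535024028093 q [0.2612 0.238  1.7597 0.0019 1.1486 0.1612] gap 0.00846166585380987 F [-0.0081  0.7642 -4.2216] 78.95850777626038
[[355.0431 208.2848]
 [362.5526  88.4682]]
[116 117 117 117 118 116 111 103  95  92  90  88  84  79  75  78  83  89
  95  99 103 107 111 117 123 126 130 133 132 128 125 123 121 118 115 111
 109 113 123 130 132 132 131 132 132 134 132 132 132 132]
[ 86  87  89  90  90  90  90  92  95  99 102 108 126 152 168 146  90  65
  65  67  68  66  65  68  66  66  66  66  67  68  68  67  67  68  68  67
  67  70  69  69  69  69  67  67  67  68  70  70  68  67  69  69  68  70
  83  97 108 114 119 122 124 125 126 125 125 124 125 125 125 124 125 125
 126 125 124 125 126 124 124 125]
[ 0.0005  0.0037  0.0762 -0.0045 -0.001   0.0004] [ 0.0007  0.0967  0.0758 -0.0045 -0.001   0.0004]
```

Run:
```python
from h import *
import pickle
o,im=pickle.load(open('B2.pkl','rb'))
A=R.from_quat(o['eef_rot']).as_matrix()
v=px2w('wrist',[(281,234.5)],.236,o)[0];print(A.T@(v-o['tool_pos']))
w=cv2.cvtColor(cv2.imread('pics/w5.png'),cv2.COLOR_BGR2RGB)
print(w[180:260,278:284].mean((1,2)).astype(int))
print('ball rows',im[185:235,352:358].mean((1,2)).astype(int)); print('peg rows',im[185:235,390:400].mean((1,2)).astype(int))
```

```text
[ 0.0248 -0.0005 -0.0219]
[ 88  90  89  89  87  88  87  93 114 135 123  92  74  72  71  72  72  71
  72  73  73  71  71  72  72  71  73  72  69  67  70  74  73  74  75  74
  76  73  73  73  75  74  74  74  74  73  74  80  95 110 120 125 129 133
 134 135 135 135 135 134 134 134 135 134 134 135 133 134 135 134 135 134
 134 133 133 135 135 134 133 132]
ball rows [110 109 110 110 112 118 120 117 115 107  89  81  88  99 104 109 115 119
 121 123 124 127 130 129 127 125 122 120 116 114 109 105 101  95  99 111
 119 119 118 118 118 118 119 120 119 119 119 116 106  88]
peg rows [106 106 109 109 111 113 115 113 112 110 111 112 108  93  72  67  85 111
 128 133 133 131 132 132 132 132 131 131 132 131 130 125 115 108 107 107
 109 108 108 108 108 107 106 108 107 107 108 109 110 111]
```

Request:
drive_tool(steps=[[0, 0.002, 0.025, 0, 0, 0, 255], [0, 0.002, 0.05, 0, 0, 0, 255], [0, 0.002, 0.073, 0, 0, 0, 255], [0, 0.002, 0.075, 0, 0, 0, 255], [0, 0.002, 0.075, 0, 0, 0, 255]])

```text
clock: 16.68
tool_pos: [0.5458, 0.1918, 0.1384]
eef_rot: [0.671, 0.742, -0.003, -0.002]
force: [-0.6, 1.0, -3.9]
finger_gap: 0.0085
gripper_force: 79.0
```

```bash
python3 -c "
from h import *
cur();print(rel(*peg(3,-.055,.138)),rel(*peg(3,.038,.138)))"
```

```text
t 16.6833 p [0.5458 0.1918 0.1384] psi 95.76467257866089 q [0.262  0.3286 1.8121 0.0016 1.0079 0.1605] gap 0.008459634740866882 F [-0.5568  1.0046 -3.8711] 79.02785539627075
[ 0.0004  0.0027  0.0004 -0.007  -0.0003  0.0011] [ 0.0005  0.0957 -0.0003 -0.007  -0.0003  0.0011]
```

Request:
drive_tool(steps=[[0, 0.008, 0, 0, 0, 0, 255], [0, 0.02, 0, 0, 0, 0, 255], [0, 0.034, 0, 0, 0, 0, 255], [0, 0.048, 0, 0, 0, 0, 255], [0, 0.062, 0, 0, 0, 0, 255], [0, 0.075, 0, 0, 0, 0, 255], [0, 0.087, 0, 0, 0, 0, 255], [0, 0.094, 0, 0, 0, 0, 255], [0, 0.094, 0, 0, 0, 0, 255], [0, 0.094, 0, 0, 0, 0, 255]])

```text
clock: 17.52
tool_pos: [0.6433, 0.2015, 0.1415]
eef_rot: [0.671, 0.741, 0.001, -0.0]
force: [-0.1, 0.3, -5.0]
finger_gap: 0.0085
gripper_force: 79.0
```

```bash
python3 -c "
from h import *
cur();print(rel(*peg(3,.038,.1258)))"
```

```text
t 17.5167 p [0.6433 0.2015 0.1415] psi 95.6949254005652 q [0.2383 0.4879 1.5755 0.0015 1.0775 0.1382] gap 0.008500138375715255 F [-0.0623  0.3051 -5.0094] 79.02660727500916
[ 0.0007 -0.0023  0.0157  0.0005 -0.0014 -0.0001]
```

Request:
drive_tool(steps=[[0, 0, 0.005, 0, 0, 0, 255], [0, 0, 0.01, 0, 0, 0, 255], [0, 0, 0.014, 0, 0, 0, 255], [0, 0, 0.0155, 0, 0, 0, 255], [0, 0, 0.0155, 0, 0, 0, 255]])

```text
clock: 17.93
tool_pos: [0.6415, 0.2011, 0.1259]
eef_rot: [0.671, 0.741, -0.001, -0.001]
force: [-3.9, -1.1, 3.8]
finger_gap: 0.0084
gripper_force: 80.2
```

Request:
drive_tool(steps=[[0, 0, 0, 0, 0, 0, 215], [0, 0, 0, 0, 0, 0, 190], [0, 0, 0, 0, 0, 0, 180], [0, 0, 0, 0, 0, 0, 180], [0, 0, -0.005, 0, 0, 0, 180], [0, 0, -0.02, 0, 0, 0, 180], [0, 0, -0.045, 0, 0, 0, 180], [0, 0, -0.08, 0, 0, 0, 180], [0, 0, -0.11, 0, 0, 0, 100], [0, 0, -0.11, 0, 0, 0, 0]])

```text
clock: 18.77
tool_pos: [0.6475, 0.2023, 0.2441]
eef_rot: [0.671, 0.741, 0.006, 0.004]
force: [1.8, 0.3, 2.2]
finger_gap: 0.0485
gripper_force: 0.0
```

Run:
```python
from h import *
o=cur()
print(rel(.426,.2925,.23,65.5))
```

```text
t 18.7667 p [0.6475 0.2023 0.2441] psi 95.6995262633359 q [0.2381 0.3907 1.4967 0.0013 1.24   0.1382] gap 0.04849135021086743 F [1.8148 0.3273 2.2272] 0.0
[ 0.1117 -0.2116  0.0115  0.0128 -0.0068  0.527 ]
```

Request:
drive_tool(steps=[[0.112, -0.2105, 0.01, 0, 0, 0.527, 0], [0.112, -0.2105, 0.01, 0, 0, 0.527, 0], [0.112, -0.2105, 0.01, 0, 0, 0.527, 0], [0.112, -0.2105, 0.01, 0, 0, 0.527, 0], [0.112, -0.2105, 0.01, 0, 0, 0.527, 0], [0.112, -0.2105, 0.01, 0, 0, 0.527, 0], [0.112, -0.2105, 0.01, 0, 0, 0.527, 0], [0.112, -0.2105, 0.01, 0, 0, 0.527, 0], [0.112, -0.2105, 0.01, 0, 0, 0.527, 0], [0.112, -0.2105, 0.01, 0, 0, 0.527, 0]])

```text
clock: 19.6
tool_pos: [0.4235, 0.2916, 0.2256]
eef_rot: [0.841, 0.541, 0.001, -0.0]
force: [-0.0, 0.1, 0.7]
finger_gap: 0.0852
gripper_force: 0.0
```

```bash
cat >> h.py <<'E'
def diff(o,im,ref):
    "project ref bar ends; report light-bar columns around them"
    pass
E
python3 - <<'E'
from h import *
import pickle
o=cur();o,im=snap('wrist');pickle.dump((o,im),open('A2.pkl','wb'))
L=.024*np.array([np.cos(np.radians(65.2)),np.sin(np.radians(65.2))]);c=np.array([.427,.2935])
e=w2px('wrist',[(*(c+L),.11),(*(c-L),.11)],o);print(e)
r=int(e[1][1])
for k in range(int(e[0][1])-12,int(e[1][1])+14,4): print(k,im[k,255:310].mean(1).astype(int))
E
```

```text
t 19.6 p [0.4235 0.2916 0.2256] psi 65.4535599760379 q [0.5176 0.0991 1.8979 0.0011 1.1434 0.9455] gap 0.08523401742787089 F [-0.0359  0.1427  0.6695] 0.0
[[284.2333 172.0743]
 [283.718  227.8343]]
160 [ 94  96  99  95  96  97 100  99  99  99  98  91  80  82  83  83  94  97
 108 120 132 138 142 151 144 138 139 140 140 144 142 139 136 129 137 145
 139 126 110  99  91  80  80  72  69  73  83  90 100 102 104 108 106 106
 106]
164 [ 99 101  99  99  95  96  98  93  83  88  88  94 106 131 151 170 175 180
 178 178 178 178 180 170 145  94  60  58  56  59  56  58  58  56  71  91
 116 124 140 158 161 161 161 153 135 106  83  75  70  69  72  84  94  97
 104]
168 [101  96  98  95  98  93  85  89 108 122 143 154 148 145 160 163 165 165
 164 166 162 166 161 161 138  97  65  59  55  63  59  61  61  59  68  86
 111 119 124 122 122 119 120 126 131 146 159 147 128 103  83  68  70  71
  79]
172 [100  98  99  96  95 100 125 146 153 149 148 157 158 155 158 160 160 160
 160 161 160 159 159 156 130  98 100 106 105 107 107 105 106 103  97  88
  97 107 116 117 118 118 118 118 120 117 114 117 126 139 143 120 
[... 3206 characters left out ...]
 64  64
  62]
232 [103 105 100 106 100 104 100  93  98  96  93  96  99  99  92  95  95  93
  96  98  98  95  92  94  95  99  93  99  95  94  92  92  93  92  91  83
  69  63  67  63  62  64  66  64  66  78  87  95  95  98  96  90  80  76
  68]
236 [103 102 100 102 103 105 107 108 108 104 100 104 100  99  99  98  95  96
  94  99  96  97 100  99 103  94  95  92  93  93  94 101  97  96  99  95
  97  99 100  99 100  98 101  99 103  97  99  96  98  95  94  95  91  98
  95]
240 [101 102 105 105 105 105 105 103 110 104 104 103 102 104 107 102 104 101
 101 101 100  99  95  95  93  94  95  98  93  95  96  96  96  95  95  96
 101 103 101 102 100 103 102 102 101  98  95 103 101  96  95  94  97 100
 102]
```

```bash
python3 -c "
from h import *
cur();print(rel(.427,.2935,.085,65.2))"
```

```text
t 19.65 p [0.4235 0.2914 0.2255] psi 65.4279392102956 q [0.5173 0.0994 1.8979 0.0012 1.1436 0.9456] gap 0.08549423005066842 F [-0.3556  0.2746 -0.3225] 0.0
[ 0.0032  0.0024  0.1405 -0.0005 -0.0012  0.004 ]
```

Request:
drive_tool(steps=[[0.003, 0.002, 0.04, 0, 0, 0.004, 0], [0.003, 0.002, 0.08, 0, 0, 0.004, 0], [0.003, 0.002, 0.12, 0, 0, 0.004, 0], [0.003, 0.002, 0.14, 0, 0, 0.004, 60], [0.003, 0.002, 0.14, 0, 0, 0.004, 140], [0.003, 0.002, 0.14, 0, 0, 0.004, 255], [0.003, 0.002, 0.14, 0, 0, 0.004, 255], [0.003, 0.002, 0.14, 0, 0, 0.004, 255], [0.003, 0.002, 0.14, 0, 0, 0.004, 255], [0.003, 0.002, 0.14, 0, 0, 0.004, 255], [0.003, 0.002, 0.14, 0, 0, 0.004, 255]], squeeze=80)

```text
clock: 20.57
tool_pos: [0.4271, 0.2947, 0.0873]
eef_rot: [0.842, 0.539, 0.002, -0.0]
force: [1.5, 0.1, 6.0]
finger_gap: 0.0083
gripper_force: 80.9
```

```bash
python3 -c "
from h import *
cur();print(rel(*peg(4,-.055,.215)))"
```

```text
t 20.5667 p [0.4271 0.2947 0.0873] psi 65.28637524469879 q [0.5194 0.2949 1.9858 0.0014 0.8562 0.9499] gap 0.008269096304001501 F [1.5454 0.1355 5.9569] 80.8954131603241
[ 0.0361  0.1075 -0.1273  0.003  -0.0038 -0.5308]
```

Request:
drive_tool(steps=[[0, 0, -0.015, 0, 0, 0, 255], [0, 0, -0.04, 0, 0, 0, 255], [0, 0, -0.075, 0, 0, 0, 255], [0, 0, -0.11, 0, 0, -0.03, 255], [0.005, 0.015, -0.13, 0, 0, -0.1, 255], [0.01, 0.035, -0.13, 0, 0, -0.2, 255], [0.018, 0.055, -0.13, 0, 0, -0.3, 255], [0.025, 0.075, -0.13, 0, 0, -0.4, 255], [0.031, 0.095, -0.13, 0, 0, -0.48, 255], [0.036, 0.1075, -0.13, 0, 0, -0.531, 255], [0.036, 0.1075, -0.13, 0, 0, -0.531, 255], [0.036, 0.1075, -0.13, 0, 0, -0.531, 255]])

```text
clock: 21.57
tool_pos: [0.5368, 0.2808, 0.2136]
eef_rot: [0.672, 0.741, -0.002, -0.002]
force: [0.2, 0.9, -3.8]
finger_gap: 0.0081
gripper_force: 79.8
```

```bash
cat >> h.py <<'E'
def chk(k,hz):
    "held head in front of peg k: bar end and ball check; moves to go"
    o=cur();o,im=snap('wrist');A=R.from_quat(o['eef_rot']).as_matrix()
    c=im[200:262,278:284].mean((1,2)).astype(int);j=200+np.argmax(np.diff(c,n=1)[5:])+6
    v=px2w('wrist',[(281,j)],o['tool_pos'][2]+.110-hz,o)[0];print('bar end row',j,'tool',A.T@(v-o['tool_pos']),'(x should be .025)')
    e=w2px('wrist',[(*peg(k,0,0)[:2],.112)],o)[0];x,y=e.astype(int);print('ball exp',e)
    print('peg rows from',y-25,im[y-25:y+25,x+35:x+50].mean((1,2)).astype(int))
    for z in(.130+hz-.08,):print(rel(*peg(k,-.055,z)),rel(*peg(k,.038,z)))
E
python3 -c "
from h import *
chk(4,.0873)"
```

```text
t 21.5667 p [0.5368 0.2808 0.2136] psi 95.58989398301392 q [0.4091 0.2908 1.6937 0.002  1.1613 0.3107] gap 0.008138343662885924 F [ 0.152   0.8523 -3.8173] 79.77191090583801
bar end row 236 tool [ 0.0245 -0.0005 -0.0227] (x should be .025)
ball exp [354.3704 208.0379]
peg rows from 183 [109 110 109 110 111 111 112 112 111 111 112 112 112 112 103  81  69  72
  99 128 135 134 135 134 134 134 134 133 133 133 133 134 134 125 113 108
 108 110 110 109 109 109 110 110 110 109 109 109 111 110]
[ 0.0009  0.0037  0.0763 -0.005  -0.0004 -0.0014] [ 0.0012  0.0967  0.0758 -0.005  -0.0004 -0.0014]
```

Request:
drive_tool(steps=[[0.001, 0.002, 0.025, 0, 0, -0.001, 255], [0.001, 0.002, 0.05, 0, 0, -0.001, 255], [0.001, 0.002, 0.073, 0, 0, -0.001, 255], [0.001, 0.002, 0.075, 0, 0, -0.001, 255], [0.001, 0.002, 0.075, 0, 0, -0.001, 255], [0.001, 0.01, 0.075, 0, 0, -0.001, 255], [0.001, 0.022, 0.075, 0, 0, -0.001, 255], [0.001, 0.036, 0.075, 0, 0, -0.001, 255], [0.001, 0.052, 0.075, 0, 0, -0.001, 255], [0.001, 0.068, 0.075, 0, 0, -0.001, 255], [0.001, 0.084, 0.075, 0, 0, -0.001, 255], [0.001, 0.096, 0.075, 0, 0, -0.001, 255]])

```text
clock: 22.62
tool_pos: [0.6367, 0.2928, 0.1431]
eef_rot: [0.671, 0.742, 0.003, 0.001]
force: [-0.3, -0.1, -3.6]
finger_gap: 0.008
gripper_force: 79.8
```

Request:
drive_tool(steps=[[0, 0, 0, 0, 0, 0, 255], [0, 0, 0, 0, 0, 0, 255]])

```text
clock: 22.78
tool_pos: [0.6348, 0.2924, 0.142]
eef_rot: [0.671, 0.742, 0.001, -0.0]
force: [-0.2, -0.6, -3.8]
finger_gap: 0.0086
gripper_force: 79.8
```

```bash
python3 -c "
from h import *
cur();print(rel(*peg(4,.038,.1253)))"
```

```text
t 22.7833 p [0.6348 0.2924 0.142 ] psi 95.71997643150245 q [0.3687 0.5303 1.51   0.0016 1.0988 0.2681] gap 0.008574022574558674 F [-0.2435 -0.5748 -3.7709] 79.77311611175537
[-0.0006 -0.003   0.0167  0.002  -0.0021  0.0003]
```

Request:
drive_tool(steps=[[0, 0, 0.005, 0, 0, 0, 255], [0, 0, 0.01, 0, 0, 0, 255], [0, 0, 0.014, 0, 0, 0, 255], [0, 0, 0.016, 0, 0, 0, 255], [0, 0, 0.016, 0, 0, 0, 255]])

```text
clock: 23.2
tool_pos: [0.6321, 0.2918, 0.1252]
eef_rot: [0.671, 0.742, -0.001, -0.001]
force: [-3.9, -0.6, 3.6]
finger_gap: 0.0086
gripper_force: 80.8
```

Request:
drive_tool(steps=[[0, 0, 0, 0, 0, 0, 215], [0, 0, 0, 0, 0, 0, 190], [0, 0, 0, 0, 0, 0, 180], [0, 0, 0, 0, 0, 0, 180], [0, 0, -0.005, 0, 0, 0, 180], [0, 0, -0.02, 0, 0, 0, 180], [0, 0, -0.045, 0, 0, 0, 180], [0, 0, -0.08, 0, 0, 0, 180], [0, 0, -0.11, 0, 0, 0, 100], [0, 0, -0.11, 0, 0, 0, 0]])

```text
clock: 24.03
tool_pos: [0.6382, 0.2938, 0.2448]
eef_rot: [0.671, 0.742, 0.007, 0.003]
force: [1.1, 0.5, 1.3]
finger_gap: 0.0483
gripper_force: 0.0
```

Run:
```python
from h import *
o=cur()
print(rel(.4575,.088,.24,51))
```

```text
t 24.0333 p [0.6382 0.2938 0.2448] psi 95.75865711372855 q [0.3689 0.4359 1.4321 0.0014 1.2577 0.268 ] gap 0.04832772362442757 F [1.0911 0.5248 1.2901] 0.0
[-0.1866 -0.2004  0.0008  0.0121 -0.0111  0.7811]
```

Request:
drive_tool(steps=[[-0.1865, -0.2, 0.005, 0, 0, 0.781, 0], [-0.1865, -0.2, 0.005, 0, 0, 0.781, 0], [-0.1865, -0.2, 0.005, 0, 0, 0.781, 0], [-0.1865, -0.2, 0.005, 0, 0, 0.781, 0], [-0.1865, -0.2, 0.005, 0, 0, 0.781, 0], [-0.1865, -0.2, 0.005, 0, 0, 0.781, 0], [-0.1865, -0.2, 0.005, 0, 0, 0.781, 0], [-0.1865, -0.2, 0.005, 0, 0, 0.781, 0], [-0.1865, -0.2, 0.005, 0, 0, 0.781, 0], [-0.1865, -0.2, 0.005, 0, 0, 0.781, 0], [-0.1865, -0.2, 0.005, 0, 0, 0.781, 0], [-0.1865, -0.2, 0.005, 0, 0, 0.781, 0]])

```text
clock: 25.03
tool_pos: [0.454, 0.087, 0.2293]
eef_rot: [0.902, 0.431, 0.0, -0.001]
force: [-0.5, 0.2, 0.3]
finger_gap: 0.0854
gripper_force: 0.0
```

Run:
```python
from h import *
o=cur();o,im=snap('wrist','w6.png')
L=.024*np.array([np.cos(np.radians(51.2)),np.sin(np.radians(51.2))]);c=np.array([.4582,.0888])
e=w2px('wrist',[(*(c+L),.11),(*(c-L),.11)],o);print(e)
for f in(.15,.5,.85):
    p=e[0]*(1-f)+e[1]*f;x,y=p.astype(int);print((x-20,y),im[y,x-20:x+21].mean(1).astype(int))
x=int(e[:,0].mean());y=int(e[0,1])-14;print((x,y),im[y:y+90,x-2:x+3].mean((1,2)).astype(int))
```

```text
t 25.0333 p [0.454  0.087  0.2293] psi 51.08184976771762 q [ 0.0942 -0.01    2.0041  0.0013  1.1475  0.7729] gap 0.08543927747412602 F [-0.508   0.2328  0.2629] 0.0
[[283.6422 169.9664]
 [283.5205 225.1607]]
(np.int64(263), np.int64(178)) [160 158 158 159 159 161 164 164 162 160 164 159 160 157 139 111 114 120
 124 126 125 123 120 121 118 107 103 109 107 105 108 106 107 108 102 104
 103 105 104 107 115]
(np.int64(263), np.int64(197)) [134 151 152 154 154 150 157 159 160 158 161 158 155 148 131 111 109 115
 121 120 122 118 121 119 112 103  93  91 104 103 107 108 102 103 102 105
 102 102 101 100  89]
(np.int64(263), np.int64(216)) [102 103  99  99 100 100 101 100 101  99  99 102 100 102  94  79  74  73
  77  77  80  78  79  75  73  72  73  88  94  96 101 100 100 103  98 101
  97  97  99 100 101]
(283, 155) [ 77  81  89 114 137 125  78  55  57  57  56  58  59  57  58  69  92 117
 130 133 130 125 125 123 123 123 123 121 120 122 123 123 123 122 122 121
 121 120 121 121 119 119 120 121 120 120 119 121 118 118 120 118 111  96
  80  77  78  77  78  77  78  78  77  76  76  75  77  76  76  76  76  78
  85  96 100  99 101 100 100  98  98  99  97 100  98  98 100 102 102 102]
```

```bash
python3 -c "
from h import *
cur();print(rel(.458,.0885,.085,51.2))"
```

```text
t 25.0833 p [0.4538 0.0869 0.2291] psi 51.07894104302533 q [ 0.0942 -0.0098  2.0045  0.0013  1.1475  0.7729] gap 0.08549341803949329 F [-0.6426  0.6361  0.3783] 0.0
[ 0.0038  0.0025  0.1441 -0.0013 -0.0004 -0.0021]
```

Request:
drive_tool(steps=[[0.004, 0.002, 0.04, 0, 0, -0.002, 0], [0.004, 0.002, 0.08, 0, 0, -0.002, 0], [0.004, 0.002, 0.12, 0, 0, -0.002, 0], [0.004, 0.002, 0.144, 0, 0, -0.002, 60], [0.004, 0.002, 0.144, 0, 0, -0.002, 140], [0.004, 0.002, 0.144, 0, 0, -0.002, 255], [0.004, 0.002, 0.144, 0, 0, -0.002, 255], [0.004, 0.002, 0.144, 0, 0, -0.002, 255], [0.004, 0.002, 0.144, 0, 0, -0.002, 255], [0.004, 0.002, 0.144, 0, 0, -0.002, 255], [0.004, 0.002, 0.144, 0, 0, -0.002, 255]], squeeze=80)

```text
clock: 26.0
tool_pos: [0.4593, 0.0885, 0.0873]
eef_rot: [0.902, 0.431, 0.002, 0.0]
force: [0.2, 0.1, 6.1]
finger_gap: 0.0085
gripper_force: 80.7
```

```bash
python3 -c "
from h import *
cur();print(rel(*peg(2,-.055,.215)))"
```

```text
t 26.0 p [0.4593 0.0885 0.0873] psi 51.1133697880038 q [0.0964 0.208  2.101  0.0017 0.8283 0.7739] gap 0.008469964258512677 F [0.2176 0.0614 6.0631] 80.65731167793274
[ 0.0734  0.0676 -0.1273  0.0037 -0.0029 -0.7782]
```

Request:
drive_tool(steps=[[0, 0, -0.015, 0, 0, 0, 255], [0, 0, -0.04, 0, 0, 0, 255], [0, 0, -0.075, 0, 0, 0, 255], [0, 0, -0.11, 0, 0, -0.04, 255], [0.008, 0.007, -0.13, 0, 0, -0.13, 255], [0.02, 0.017, -0.13, 0, 0, -0.24, 255], [0.032, 0.028, -0.13, 0, 0, -0.36, 255], [0.045, 0.04, -0.13, 0, 0, -0.48, 255], [0.058, 0.052, -0.13, 0, 0, -0.6, 255], [0.068, 0.062, -0.13, 0, 0, -0.7, 255], [0.0735, 0.0675, -0.13, 0, 0, -0.778, 255], [0.0735, 0.0675, -0.13, 0, 0, -0.778, 255]])

```text
clock: 27.0
tool_pos: [0.5566, 0.1029, 0.2142]
eef_rot: [0.671, 0.742, 0.0, -0.001]
force: [0.1, 0.6, -4.2]
finger_gap: 0.0084
gripper_force: 79.1
```

```bash
python3 -c "
from h import *
chk(2,.0873)"
```

```text
t 27.0 p [0.5566 0.1029 0.2142] psi 95.75623931654364 q [0.1053 0.213  1.7903 0.0011 1.1391 0.0043] gap 0.008397002208888798 F [ 0.1063  0.5679 -4.1934] 79.12596344947815
bar end row 236 tool [ 0.0244 -0.0005 -0.0227] (x should be .025)
ball exp [351.4584 209.2139]
peg rows from 184 [108 109 110 110 110 110 110 112 110 112 113 113 114 114 108  92  70  69
  87 115 131 133 133 132 132 133 133 132 132 132 132 133 131 127 118 114
 112 112 111 111 112 111 110 110 110 111 111 111 112 110]
[-0.      0.0026  0.0767 -0.003  -0.001  -0.0019] [ 0.0003  0.0956  0.0764 -0.003  -0.001  -0.0019]
```

Request:
drive_tool(steps=[[0, 0.002, 0.025, 0, 0, -0.001, 255], [0, 0.002, 0.05, 0, 0, -0.001, 255], [0, 0.002, 0.073, 0, 0, -0.001, 255], [0, 0.002, 0.075, 0, 0, -0.001, 255], [0, 0.002, 0.075, 0, 0, -0.001, 255], [0, 0.01, 0.075, 0, 0, -0.001, 255], [0, 0.022, 0.075, 0, 0, -0.001, 255], [0, 0.036, 0.075, 0, 0, -0.001, 255], [0, 0.052, 0.075, 0, 0, -0.001, 255], [0, 0.068, 0.075, 0, 0, -0.001, 255], [0, 0.084, 0.075, 0, 0, -0.001, 255], [0, 0.095, 0.075, 0, 0, -0.001, 255]])

```text
clock: 28.05
tool_pos: [0.6542, 0.1128, 0.1428]
eef_rot: [0.671, 0.741, 0.003, 0.002]
force: [-0.4, -0.1, -4.1]
finger_gap: 0.0083
gripper_force: 79.2
```

Request:
drive_tool(steps=[[0, 0, 0, 0, 0, 0, 255], [0, 0, 0, 0, 0, 0, 255]])

```text
clock: 28.22
tool_pos: [0.6518, 0.1126, 0.1417]
eef_rot: [0.671, 0.742, 0.001, 0.0]
force: [-0.2, -0.4, -4.3]
finger_gap: 0.0083
gripper_force: 79.2
```

```bash
python3 -c "
from h import *
cur();print(rel(*peg(2,.038,.1253)))"
```

```text
t 28.2167 p [0.6518 0.1126 0.1417] psi 95.72937643673536 q [0.1047 0.4647 1.6099 0.0012 1.0649 0.0041] gap 0.008272481299473064 F [-0.2334 -0.3956 -4.3041] 79.16415810585022
[ 0.     -0.0018  0.0164  0.0021 -0.0011  0.0005]
```

Request:
drive_tool(steps=[[0, 0, 0.005, 0, 0, 0, 255], [0, 0, 0.01, 0, 0, 0, 255], [0, 0, 0.014, 0, 0, 0, 255], [0, 0, 0.016, 0, 0, 0, 255], [0, 0, 0.016, 0, 0, 0, 255]])

```text
clock: 28.63
tool_pos: [0.6491, 0.1124, 0.1253]
eef_rot: [0.671, 0.742, -0.001, -0.001]
force: [-4.2, -0.6, 5.5]
finger_gap: 0.0083
gripper_force: 80.6
```

Request:
drive_tool(steps=[[0, 0, 0, 0, 0, 0, 215], [0, 0, 0, 0, 0, 0, 190], [0, 0, 0, 0, 0, 0, 180], [0, 0, 0, 0, 0, 0, 180], [0, 0, -0.005, 0, 0, 0, 180], [0, 0, -0.02, 0, 0, 0, 180], [0, 0, -0.045, 0, 0, 0, 180], [0, 0, -0.08, 0, 0, 0, 180], [0, 0, -0.11, 0, 0, 0, 110], [0, 0, -0.11, 0, 0, 0, 110]])

```text
clock: 29.47
tool_pos: [0.6552, 0.1129, 0.2428]
eef_rot: [0.671, 0.742, 0.006, 0.004]
force: [0.9, 0.4, 0.8]
finger_gap: 0.0477
gripper_force: 0.0
```

Run:
```python
from h import *
o=cur()
c=np.array([.561,-.2965]);a=np.radians(171.3)
print(rel(*(c+.085*np.array([np.cos(a),np.sin(a)])),.22,-8.7))
```

```text
t 29.4667 p [0.6552 0.1129 0.2428] psi 95.75441283411296 q [0.1046 0.366  1.5331 0.0012 1.2287 0.0038] gap 0.04768963348547257 F [0.9412 0.4432 0.7718] 0.0
[-0.3767 -0.2174  0.0193  0.0088 -0.0135  1.823 ]
```

Request:
drive_tool(steps=[[-0.376, -0.217, 0.02, 0, 0, 1.823, 110], [-0.376, -0.217, 0.02, 0, 0, 1.823, 110], [-0.376, -0.217, 0.02, 0, 0, 1.823, 110], [-0.376, -0.217, 0.02, 0, 0, 1.823, 110], [-0.376, -0.217, 0.02, 0, 0, 1.823, 110], [-0.376, -0.217, 0.02, 0, 0, 1.823, 110], [-0.376, -0.217, 0.02, 0, 0, 1.823, 110], [-0.376, -0.217, 0.02, 0, 0, 1.823, 110], [-0.376, -0.217, 0.02, 0, 0, 1.823, 110], [-0.376, -0.217, 0.02, 0, 0, 1.823, 110], [-0.376, -0.217, 0.02, 0, 0, 1.823, 110], [-0.376, -0.217, 0.02, 0, 0, 1.823, 110]])

```text
clock: 30.47
tool_pos: [0.4701, -0.2877, 0.2137]
eef_rot: [0.997, 0.08, -0.001, 0.001]
force: [1.2, 0.2, 0.9]
finger_gap: 0.0486
gripper_force: 0.0
```

Run:
```python
from h import *
o=cur()
c=np.array([.561,-.2965]);a=np.radians(171.3)
print(rel(*(c+.085*np.array([np.cos(a),np.sin(a)])),.16,-8.7))
```

```text
t 30.4667 p [ 0.4701 -0.2877  0.2137] psi 9.169501963097991 q [-0.6271  0.1851  1.8251 -0.0019  1.1318  0.7845] gap 0.048558778016170756 F [1.2182 0.2085 0.9319] 0.0
[ 0.0075 -0.0029  0.0536  0.0012  0.0013  0.3119]
```

Request:
drive_tool(steps=[[0.0055, -0.003, 0.0, 0, 0, 0.312, 110], [0.0055, -0.003, 0.02, 0, 0, 0.312, 110], [0.0055, -0.003, 0.04, 0, 0, 0.312, 110], [0.0055, -0.003, 0.053, 0, 0, 0.312, 110], [0.0055, -0.003, 0.053, 0, 0, 0.312, 110], [0.0055, -0.003, 0.053, 0, 0, 0.312, 110]])

```text
clock: 30.97
tool_pos: [0.4764, -0.2793, 0.16]
eef_rot: [0.998, -0.07, -0.001, -0.001]
force: [-0.2, -0.5, 0.5]
finger_gap: 0.0484
gripper_force: 0.0
```

Run:
```python
from h import *
import pickle
o=cur();o,w=snap('wrist');pickle.dump((o,w),open('V.pkl','wb'));_,s=snap('side');_,t=snap('top')
a=cv2.resize(s[120:420,150:400],(350,420));b=cv2.resize(t[100:300,90:320],(402,350),interpolation=cv2.INTER_CUBIC)
m=np.zeros((600,800,3),np.uint8);m[:420,:350]=a;m[:350,350:752]=b;m[350:600,360:726]=cv2.resize(w[20:300,75:485],(366,250))
cv2.imwrite('pics/m3.png',m[:,:,::-1])
```

```text
t 30.9667 p [ 0.4764 -0.2793  0.16  ] psi -8.055132832538618 q [-0.6092  0.2516  1.8633  0.0001  1.0297  1.1021] gap 0.04839054638657801 F [-0.2111 -0.5081  0.5374] 0.0
```

View pics/m3.png

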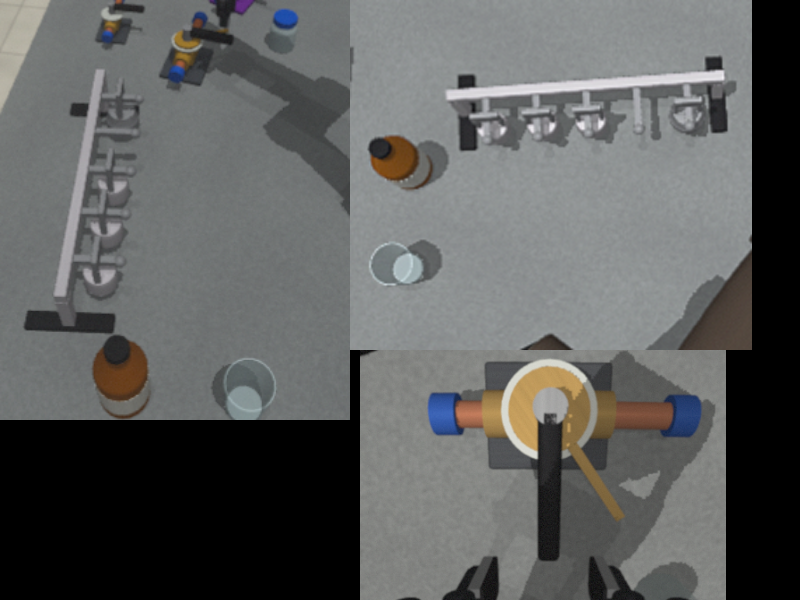

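All four hang on pegs 0, 2, 3 and 4, with bottle and beaker untouched. The wrist part shows the lever from (549,404) to (549,556) and pointer tip at (619,516). Fitting lever and pointer angles numerically.

```bash
cat > mark.py <<'E'
from h import *
def fit(o,w,rows,cond,z):
    hsv=cv2.cvtColor(w,cv2.COLOR_RGB2HSV);ys,xs=np.nonzero(cond(hsv,w));k=rows(xs,ys);xs,ys=xs[k],ys[k]
    P=px2w('wrist',np.c_[xs,ys].astype(float),z,o)[:,:2];return P
E
python3 - <<'E'
from mark import *
import pickle
o,w=pickle.load(open('V.pkl','rb'))
br=lambda h,w:(h[...,0]>10)&(h[...,0]<25)&(h[...,1]>110)
bk=lambda h,w:(w.max(2)<45)
M=fit(o,w,lambda x,y:(x>305)&(x<380)&(y>145)&(y<215),br,.083)
L=fit(o,w,lambda x,y:(x>265)&(x<310)&(y>110)&(y<245),bk,.116)
for n,P in(('mark',M),('lever',L)):
    c=P.mean(0);u,s,v=np.linalg.svd(P-c);d=v[0];d=d if d[0]<0 else -d
    a=np.arctan2(d[1],d[0]);print(n,len(P),c,np.degrees(a),s/np.sqrt(len(P)))
    exec(n+'_=(c,d)')
# intersection of axes = pivot
(c1_,d1),(c2_,d2)=mark_,lever_
t=np.linalg.solve(np.c_[d1,-d2],c2_-c1_);print('pivot',c1_+t[0]*d1)
E
```

```text
mark 815 [ 0.4994 -0.3283] -152.09826107546863 [0.0158 0.0021]
lever 2946 [ 0.5074 -0.288 ] 171.32394804819222 [0.0225 0.0044]
pivot [ 0.5604 -0.296 ]
```

```bash
python3 -c "
from h import *
cur();print(rel(.4764,-.2831,.092,-8.7))"
```

```text
t 31.1167 p [ 0.4778 -0.2802  0.1619] psi -8.054642879782032 q [-0.6091  0.2498  1.8611  0.0001  1.0295  1.1022] gap 0.048711889135997645 F [-0.7858  0.1759 -0.0594] 0.0
[-0.0011  0.003   0.0699  0.0005 -0.0012  0.0113]
```

Request:
drive_tool(steps=[[0, 0.003, 0.03, 0, 0, 0.011, 110], [0, 0.003, 0.06, 0, 0, 0.011, 110], [0, 0.003, 0.069, 0, 0, 0.011, 110], [0, 0.003, 0.069, 0, 0, 0.011, 180], [0, 0.003, 0.069, 0, 0, 0.011, 255], [0, 0.003, 0.069, 0, 0, 0.011, 255], [0, 0.003, 0.069, 0, 0, 0.011, 255], [0, 0.003, 0.069, 0, 0, 0.011, 255], [0, 0.003, 0.069, 0, 0, 0.011, 255]], squeeze=40)

```text
clock: 31.87
tool_pos: [0.4776, -0.2833, 0.0933]
eef_rot: [0.997, -0.076, 0.001, 0.0]
force: [-0.2, 1.0, 3.9]
finger_gap: 0.015
gripper_force: 43.4
```

```bash
python3 -c "
from h import *
cur();arc(np.array([.5604,-.296]),np.arange(1,9)*4.5,255)"
```

```text
t 31.8667 p [ 0.4776 -0.2833  0.0933] psi -8.661343344587324 q [-0.6138  0.3477  1.8963  0.      0.8957  1.1082] gap 0.01503706295718901 F [-0.2255  0.9588  3.8717] 43.442503809928894
r [0.0838 0.0001 0.    ]
[0.0002, 0.0066, 0.0, 0.0, 0.0, -0.0785] 255
[0.001, 0.0131, 0.0, 0.0, 0.0, -0.1571] 255
[0.0023, 0.0196, 0.0, 0.0, 0.0, -0.2356] 255
[0.0041, 0.0259, 0.0, 0.0, 0.0, -0.3142] 255
[0.0063, 0.0321, 0.0, 0.0, 0.0, -0.3927] 255
[0.0091, 0.038, 0.0, 0.0, 0.0, -0.4712] 255
[0.0123, 0.0438, 0.0, 0.0, 0.0, -0.5498] 255
[0.0159, 0.0493, 0.0, 0.0, 0.0, -0.6283] 255
```

Request:
drive_tool(steps=[[0, 0.0065, 0, 0, 0, -0.0785, 255], [0.001, 0.013, 0, 0, 0, -0.157, 255], [0.0025, 0.0195, 0, 0, 0, -0.2355, 255], [0.004, 0.026, 0, 0, 0, -0.314, 255], [0.0065, 0.032, 0, 0, 0, -0.393, 255], [0.009, 0.038, 0, 0, 0, -0.471, 255], [0.0125, 0.044, 0, 0, 0, -0.55, 255], [0.016, 0.049, 0, 0, 0, -0.62, 255], [0.0165, 0.05, 0, 0, 0, -0.639, 255], [0.0165, 0.05, 0, 0, 0, -0.639, 255], [0.0165, 0.05, 0, 0, 0, -0.639, 255]])

```text
clock: 32.78
tool_pos: [0.4866, -0.3363, 0.0932]
eef_rot: [0.971, 0.24, 0.001, 0.002]
force: [1.4, -3.9, 5.1]
finger_gap: 0.0151
gripper_force: 43.7
```

```bash
python3 -c "
from h import *
o=cur();d=o['tool_pos'][:2]-[.5604,-.296];print(np.degrees(np.arctan2(d[1],d[0])),np.hypot(*d))"
```

```text
t 32.7833 p [ 0.4866 -0.3363  0.0932] psi 27.80418514622252 q [-0.6779  0.4066  1.8109 -0.0008  0.9201  0.4081] gap 0.015148700705254845 F [ 1.3867 -3.8928  5.0605] 43.655065298080444
-151.37649005826344 0.08403462681728016
```

Request:
drive_tool(steps=[[0, 0, 0, 0, 0, 0, 215], [0, 0, 0, 0, 0, 0, 170], [0, 0, 0, 0, 0, 0, 120], [0, 0, 0, 0, 0, 0, 110], [0, 0, 0, 0, 0, 0, 110], [0, 0, -0.03, 0, 0, 0, 110], [0, 0, -0.07, 0, 0, 0, 110], [0, 0, -0.07, 0, 0, 0, 110], [0, 0, -0.07, 0, 0, 0, 110], [0, 0, -0.07, 0, 0, 0, 110]])

```text
clock: 33.62
tool_pos: [0.4849, -0.3341, 0.1613]
eef_rot: [0.97, 0.241, -0.001, -0.001]
force: [-1.1, 0.8, -0.4]
finger_gap: 0.0484
gripper_force: 0.0
```

Run:
```python
from mark import *
import pickle
o=cur();o,w=snap('wrist');pickle.dump((o,w),open('V2.pkl','wb'))
bk=lambda h,w:(w.max(2)<45)
br=lambda h,w:(h[...,0]>10)&(h[...,0]<25)&(h[...,1]>110)
L=fit(o,w,lambda x,y:(x>250)&(x<315)&(y>110)&(y<245),bk,.116)
c=L.mean(0);u,s,v=np.linalg.svd(L-c);d=v[0];d=d if d[0]<0 else -d
print(len(L),c,np.degrees(np.arctan2(d[1],d[0])),s/np.sqrt(len(L)))
e=c-[.5604,-.296];print('via pivot',np.degrees(np.arctan2(e[1],e[0])))
hsv=cv2.cvtColor(w,cv2.COLOR_RGB2HSV);m=br(hsv,w);m[:150]=0;ys,xs=np.nonzero(m);k=(xs>230)&(xs<330)&(ys<270)
print('mark px visible',k.sum(), xs[k].mean() if k.sum() else None, ys[k].min() if k.sum() else None)
for y in(160,190,220,235):
    r=np.nonzero(bk(hsv,w)[y,240:330])[0]+240;q=np.nonzero(m[y,240:330])[0]+240
    print(y,r.min() if len(r) else None,r.max() if len(r) else None,q)
```

```text
t 33.6167 p [ 0.4849 -0.3341  0.1613] psi 27.91770383515766 q [-0.6773  0.3156  1.7766  0.      1.0515  0.4062] gap 0.048427471838741444 F [-1.1235  0.8163 -0.4485] 0.0
2763 [ 0.5126 -0.3224] -153.0025723622385 [0.0224 0.0045]
via pivot -151.08121895930446
mark px visible 48 322.2708333333333 150
160 273 297 []
190 273 297 []
220 273 296 []
235 273 296 []
```

Request:
drive_tool(steps=[[0, 0.05, -0.03, 0, 0, 0, 110], [0, 0.09, -0.04, 0, 0, 0, 110], [0, 0.09, -0.04, 0, 0, 0, 110], [0, 0.09, -0.04, 0, 0, 0, 110], [0, 0.09, -0.04, 0, 0, 0, 110], [0, 0.09, -0.04, 0, 0, 0, 110], [0, 0.09, -0.04, 0, 0, 0, 110], [0, 0.09, -0.04, 0, 0, 0, 110]])

```text
clock: 34.33
tool_pos: [0.5263, -0.4124, 0.1998]
eef_rot: [0.97, 0.242, -0.001, -0.002]
force: [0.7, -0.1, 0.0]
finger_gap: 0.0487
gripper_force: 0.0
```

```bash
cat > both.py <<'E'
from mark import *
import pickle,sys
br=lambda h,w:(h[...,0]>10)&(h[...,0]<25)&(h[...,1]>110)
bk=lambda h,w:(w.max(2)<45)
def run(tag):
    o=cur();o,w=snap('wrist');pickle.dump((o,w),open(tag+'.pkl','wb'))
    hsv=cv2.cvtColor(w,cv2.COLOR_RGB2HSV)
    c=np.array([.5604,-.296]);a=np.radians(207.9);d=np.array([np.cos(a),np.sin(a)]);n=np.array([-d[1],d[0]])
    # rectify: sample the lever-top plane and the mark plane on a grid (r along, s across), s in mm
    r=np.arange(.045,.096,.002);s=np.arange(-.03,.0301,.0005)
    for name,z,f in(('lever',.116,bk),('mark',.083,br)):
        G=c+r[:,None,None]*d+s[None,:,None]*n;px=w2px('wrist',np.c_[G.reshape(-1,2),np.full(r.size*s.size,z)],o).astype(np.float32).reshape(r.size,s.size,2)
        im=cv2.remap(w,px[...,0],px[...,1],cv2.INTER_LINEAR);m=f(cv2.cvtColor(im,cv2.COLOR_RGB2HSV),im)
        for k in range(0,r.size,5):
            q=s[m[k]]*1e3;print(name,round(r[k],3),(q.min(),q.max(),len(q)) if len(q) else None)
E
python3 -c "
from both import *
run('S1')"
```

```text
t 34.3333 p [ 0.5263 -0.4124  0.1998] psi 27.952307571031124 q [-0.7297  0.4216  1.5455  0.0001  1.1793  0.3532] gap 0.04865481971796714 F [ 0.7485 -0.1404  0.0329] 0.0
lever 0.045 (np.float64(-3.999999999999976), np.float64(14.00000000000004), 31)
lever 0.055 (np.float64(-3.999999999999976), np.float64(14.00000000000004), 32)
lever 0.065 (np.float64(-3.999999999999976), np.float64(14.00000000000004), 35)
lever 0.075 (np.float64(-3.999999999999976), np.float64(14.00000000000004), 33)
lever 0.085 (np.float64(-4.499999999999976), np.float64(14.00000000000004), 38)
lever 0.095 (np.float64(-4.499999999999976), np.float64(13.000000000000039), 36)
mark 0.045 (np.float64(3.500000000000031), np.float64(4.500000000000032), 3)
mark 0.055 (np.float64(4.500000000000032), np.float64(4.500000000000032), 1)
mark 0.065 (np.float64(3.500000000000031), np.float64(4.500000000000032), 3)
mark 0.075 (np.float64(4.000000000000031), np.float64(4.500000000000032), 2)
mark 0.085 (np.float64(3.500000000000031), np.float64(4.500000000000032), 3)
mark 0.095 (np.float64(4.000000000000031), np.float64(4.000000000000031), 1)
```

Run:
```python
from both import *
def prof(tag,z):
    o,w=pickle.load(open(tag+'.pkl','rb'))
    c=np.array([.5604,-.296]);a=np.radians(207.9);d=np.array([np.cos(a),np.sin(a)]);n=np.array([-d[1],d[0]])
    s=np.arange(-.02,.0221,.001)
    for r0 in(.05,.085):
        r=np.arange(r0,r0+.01,.001);G=c+r[:,None,None]*d+s[None,:,None]*n
        px=w2px('wrist',np.c_[G.reshape(-1,2),np.full(r.size*s.size,z)],o).astype(np.float32).reshape(r.size,s.size,2)
        print(tag,z,r0);print(cv2.remap(w,px[...,0],px[...,1],cv2.INTER_LINEAR).mean((0,2)).astype(int))
print((np.arange(-.02,.0221,.001)*1e3).round().astype(int))
prof('S1',.116);prof('S1',.083)
print('V2');prof('V2',.116);
```

```text
[-20 -19 -18 -17 -16 -15 -14 -13 -12 -11 -10  -9  -8  -7  -6  -5  -4  -3
  -2  -1   0   1   2   3   4   5   6   7   8   9  10  11  12  13  14  15
  16  17  18  19  20  21  22]
S1 0.116 0.05
[136 138 138 135 134 134 137 138 138 137 137 137 138 138 122  73  37  36
  37  39  39  40  41  43  44  45  42  35  29  24  20  19  20  18  30  57
  88 131 139 140 141 141 139]
S1 0.116 0.085
[126 125 125 127 128 128 128 128 129 129 129 128 128 128 111  66  35  33
  35  36  34  37  36  38  38  37  34  31  27  22  18  21  19  18  46  91
 108 112 111 112 110 109 108]
S1 0.083 0.05
[134 102  53  34  37  37  39  38  40  41  43  43  45  44  42  38  30  25
  23  18  19  19  20  24  48  68 105 136 141 140 140 140 139 138 136 135
 132 127 126 125 125 121 118]
S1 0.083 0.085
[122  90  50  34  34  37  37  37  37  38  39  39  40  40  37  35  30  27
  22  21  18  18  18  23  46  74 111 130 130 131 130 130 130 131 133 133
 132 130 131 133 135 136 136]
V2
V2 0.116 0.05
[128 129 127 126 127 127 126 125 126 125 119 118 108  70  33  34  38  39
  41  40  39  39  39  38  36  33  30  27  38  71  77  76  76  78  82  83
  83  83  85  88  88  88  89]
V2 0.116 0.085
[90 89 89 87 84 83 82 82 82 81 81 81 80 54 20 23 22 24 25 25 25 26 26 27
 26 26 24 22 41 74 82 81 81 81 82 81 80 81 82 82 80 80 81]
```

Request:
drive_tool(steps=[[0, -0.04, 0, 0, 0, 0, 110], [0, -0.08, 0, 0, 0, 0, 110], [0, -0.12, 0, 0, 0, 0, 110], [0, -0.16, 0, 0, 0, 0, 110], [0, -0.18, 0, 0, 0, 0, 110], [0, -0.18, 0, 0, 0, 0, 110], [0, -0.18, 0, 0, 0, 0, 110], [0, -0.18, 0, 0, 0, 0, 110], [0, -0.18, 0, 0, 0, 0, 110], [0, -0.18, 0, 0, 0, 0, 110]])

```text
clock: 35.22
tool_pos: [0.4438, -0.2561, 0.2017]
eef_rot: [0.971, 0.241, -0.0, -0.0]
force: [-0.5, 0.5, 0.1]
finger_gap: 0.0487
gripper_force: 0.0
```

```bash
cat > sl.py <<'E'
from both import *
s=np.arange(-.02,.0201,.001)
def sl(tag):
    o,w=pickle.load(open(tag+'.pkl','rb'))
    cam=pose('wrist',o)[1]
    c=np.array([.5604,-.296]);a=np.radians(207.9);d=np.array([np.cos(a),np.sin(a)]);n=np.array([-d[1],d[0]])
    print(tag,'cam along,across,z',(cam[:2]-c)@d,(cam[:2]-c)@n,cam[2])
    for z in(.116,.083):
      for r0 in(.05,.068,.086):
        r=np.arange(r0,r0+.01,.001);G=c+r[:,None,None]*d+s[None,:,None]*n
        px=w2px('wrist',np.c_[G.reshape(-1,2),np.full(r.size*s.size,z)],o).astype(np.float32).reshape(r.size,s.size,2)
        q=cv2.remap(w,px[...,0],px[...,1],cv2.INTER_LINEAR).mean(0)
        print(z,r0,'R',q[:,0].astype(int));
        if z<.1:print('    R-B',(q[:,0]-q[:,2]).astype(int))
E
python3 - <<'E'
from sl import *
o=cur();o,w=snap('wrist');pickle.dump((o,w),open('S2.pkl','wb'))
sl('S1');sl('S2')
E
```

```text
t 35.2167 p [ 0.4438 -0.2561  0.2017] psi 27.870946797478922 q [-0.6084  0.1235  1.9228 -0.      1.0959  0.476 ] gap 0.04865000441245267 F [-0.544   0.5097  0.0655] 0.0
S1 cam along,across,z 0.015349890665780571 0.08716458696148392 0.3418543561328674
0.116 0.05 R [137 138 138 135 134 134 137 138 139 138 137 137 138 138 122  73  37  35
  36  39  39  40  41  43  44  45  42  35  30  24  20  20  21  18  36  73
  98 132 139 141 141]
0.116 0.068 R [136 135 135 135 135 137 137 137 138 137 136 136 137 136 121  72  37  36
  38  39  39  40  39  42  44  43  40  35  28  24  21  18  18  20  36  72
 100 125 127 126 127]
0.116 0.086 R [126 126 126 127 129 128 127 127 128 128 128 129 129 128 112  66  34  33
  35  35  34  37  36  37  38  37  34  31  27  22  18  21  19  20  52  95
 107 108 107 108 106]
0.083 0.05 R [134 102  53  34  36  37  39  38  40  41  43  44  45  44  42  38  30  25
  23  18  20  19  20  27  61  83 111 136 141 141 140 140 139 137 136 135
 132 127 126 126 126]
    R-B [ 1  1  0 -1 -1  0  0  0  0  0  0  0 -1 -1  0  0  0  0  0 -2  0  0 -1  7
 28 33 13  2  1  2  1  1  1  0  1  1  1  0
[... 1349 characters left out ...]
  0  0  0  0  0 -1 -1 -2 -2  6 28 45 46 26  5 -1  0  0  0
  0  0 -1  0  0  0  0  0  0  0  0  0  0 -1 -2  0  0]
0.083 0.068 R [78 78 78 78 80 81 85 88 88 89 88 88 87 86 82 80 92 93 58 25 16 17 17 18
 19 18 25 29 29 31 31 31 30 29 30 31 27 27 26 25 36]
    R-B [ 0  1  0  0  0  0  1  0  1  1  0  0  0  1  9 27 45 46 27  6 -2  0  0  0
  0 -1  0  0  0  0  0  0 -1  0  0  0  0  0  0  0  0]
0.083 0.086 R [106 107 107 106 109 108 106 106 106 109 110 110 111 110  98  84  94  91
  57  26  17  17  18  17  18  20  24  26  28  30  30  28  32  28  29  29
  28  26  24  24  35]
    R-B [ 1  1  1  0  0  1  1  1  0  1  1  1  1  2  9 29 47 45 26  6  0  0  0  0
 -1  0  0  1 -1  0  0  0  0  0  0  0  0 -1  0 -1  0]
```

Seen from both sides, the pointer shows a near-equal sliver (about 2.3 and 3.4 mm), parallel along the lever. So the lever is within about 0.5° of the mark. Last, a check that nothing moves, then handing in.

Request:
drive_tool(steps=[[0, 0, -0.03, 0, 0, 0, 110], [0, 0, -0.03, 0, 0, 0, 110], [0, 0, -0.03, 0, 0, 0, 110], [0, 0, -0.03, 0, 0, 0, 110], [0, 0, -0.03, 0, 0, 0, 110], [0, 0, -0.03, 0, 0, 0, 110]])

```text
clock: 35.77
tool_pos: [0.4425, -0.2547, 0.2304]
eef_rot: [0.97, 0.241, -0.001, -0.001]
force: [0.6, 0.7, 0.0]
finger_gap: 0.0485
gripper_force: 0.0
```

Run:
```python
from h import *
cur();_,a=snap('top');_,s1=snap('side')
for i in range(4):_,b=snap('top')
_,s2=snap('side')
f=lambda x,y:np.abs(cv2.GaussianBlur(x,(5,5),0).astype(int)-cv2.GaussianBlur(y,(5,5),0)).max()
print(f(a[130:200,140:320],b[130:200,140:320]),f(s1[150:380,170:270],s2[150:380,170:270]))
t0=cv2.imread('pics/top0.png')[:,:,::-1]
for n,(y0,y1,x0,x1) in dict(bottle=(170,210,95,140),beaker=(235,268,95,136),jar=(255,280,376,402)).items():print(n,f(t0[y0:y1,x0:x1],b[y0:y1,x0:x1]))
cv2.imwrite('pics/fin.png',np.vstack([cv2.resize(s2[120:420,150:400],(500,600))])[:,:,::-1])
```

```text
t 35.7667 p [ 0.4425 -0.2547  0.2304] psi 27.90254673861408 q [-0.6077  0.0899  1.8978  0.0001  1.1575  0.4761] gap 0.04853458501734501 F [0.6418 0.7095 0.0178] 0.0
2 4
bottle 3
beaker 4
jar 3
```

View pics/fin.png

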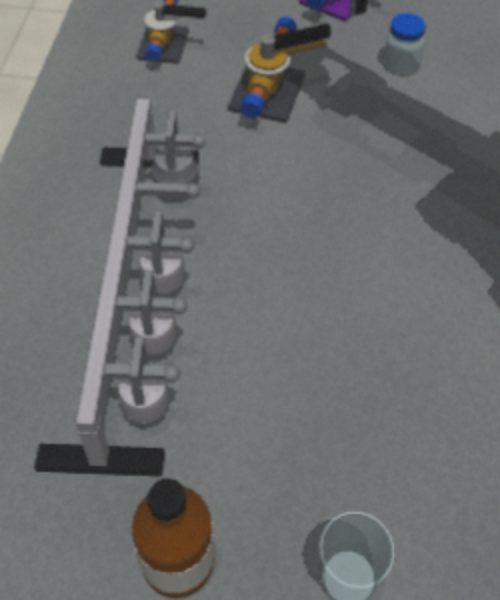

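The final picture shows four heads hanging still, bottle, beaker and jar unmoved, and the lever over the mark at (300,40).

```bash
python3 -c "
from rig import order
print(order.job_done())"
```

```text
the job is handed in; nothing more can be done
None
```

The job is handed in at about 36 s of the 210 s: the valve was shut first, all four heads found on the bench hang still on pegs 0, 2, 3 and 4, the lever is back open within about 0.5° of the brass mark, and the bottle, beaker and jar did not move.

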